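Grease the outboard swivel housing with the push gun, drip tin hung first

TASK

Old grease will come out of the mouth of the outboard's steering tube, so first hang the drip tin by its red bail on the two-pronged hook of the blue stand, under the tube mouth, and let go of it. Then take the push-type grease gun from its yellow holder, press its coupler squarely onto the tilted brass grease nipple until it snaps on, keep pushing until the barrel is all the way down against its spring, and finish holding it pressed like that. Leave everything else on the bench and on the tiled shelf where it is.

Things in the scene. Friction and masses are not known exactly. Their poses are not given: they have to be found in the camera images.
- tin_bail (a point): Centre of the red top bar of the loose drip tin's bail. The bar is flat-sided, 10 mm square, 108 mm long, along this frame's y, 145 mm above the tin's underside and 95 mm above its rim; 5 mm wires run from its ends down to the rim. The bail is stiff, stands upright and does not fold. z is up. The bar's middle can be gripped from above, across x.
- tin: The drip tin: open, bare steel, 92 mm across, 50 mm high, about 0.2 kg, with its bail (see tin_bail) above it. Origin at the centre of its underside, z up, bail bar along y.
- stand: Blue steel bench stand, bolted down by a 200 x 170 mm base, with the outboard's grey swivel housing clamped in it. Origin at bench height on the rear face of its upright plate (150 mm wide, 172 mm high, 8 mm thick); front faces -x, z up. Behind the plate the housing, 62 mm thick (92 mm at the flange), reaches to x = 150 mm on an axis 120 mm above the bench.
- tube_mouth (a point): Centre of the aluminium steering tube's open mouth, 30 mm in diameter, which sticks 52 mm out of the plate's front along -x, below and between the hook's two prongs. Frame axes as the stand.
- hook_rest (a point): Where the bail bar's centre belongs on the stand's hook, bar along this frame's y (axes as the stand). The hook is two level steel prongs, 8 mm thick, at y = -34 and +34 mm, pointing along -x out of the plate 77 mm behind; their axes lie 9 mm below this point, so this is the height of a bar resting on them. Anywhere on the level part will do.
- hook_tips (a point): Midway between the upturned tips of the two prongs, at the height of their highest points: 32 mm in front (-x) of hook_rest and 7 mm above it; the level part ends 25 mm in front of hook_rest. Carry the bar in from the front about 20 mm above hook_rest: it clears the tips, and the tin's rim passes 15 mm under the tube mouth. Axes as the stand.
- gun_grip (a point): Middle of the dark ribbed gripping zone on the barrel (34 mm in diameter) of the grease gun, which stands nose down in the holder. z runs along the gun's axis from nose to red end cap. The cap's top is 38 mm above this point, the black collar (46 mm across) 40 to 46 mm below, the coupler's nose 112 mm below. Lift it 90 mm straight up to clear the holder.
- gun: The loose push-type grease gun: straight and round, 150 mm long, about 0.5 kg. Origin on its axis at the coupler's nose when the coupler is fully out; z to the end cap.
- coupler_seat (a point): On the gun's axis: the sealing face inside the mouth of the steel coupler (29 mm in diameter), 15 mm above its nose; moves with the coupler; z as the gun. Four spring jaws 12.8 mm ahead of it ride over the nipple's head with about 5 N and snap in behind. Takes the head up to 3 mm off centre. Snapped on squarely, it coincides with nipple_top, z axes alike.
- coupler (a joint): How far the coupler is pushed into the barrel, m: 0 = fully out, 0.014 = fully in (barrel all the way down). Its return spring pushes with 8 N at 0, 15 N at 0.014.
- nipple_top (a point): Centre of the flat top of the brass button-head grease nipple on the swivel housing; z points out along its axis, leaning 25 to 32 degrees from vertical, to the stand's front and somewhat to either side. Head 16 mm in diameter, 8 mm flat top widening over 8 mm, 12.5 mm down to its 10 mm neck; a hexagon begins 16 mm and a 26 mm boss 23 mm below the top. It does not move.
- holder: Yellow upright tube, 54 mm outside, 38 mm bore, top 74 mm above the bench, on a dark 100 mm square foot, bolted down; it holds the grease gun. Origin at bench height on its axis.
- tiller_grip: Bystander: black cast tiller grip, 155 mm long, 34 mm thick, lying on the tiled shelf. Origin under its middle.
- washer_tin_a: Bystander: round copper tin of crush washers, 70 mm across, 39 mm high, on the tiled shelf. Origin at the centre of its underside.
- washer_tin_b: Bystander: a second such copper tin on the tiled shelf.
- trim_pin: Bystander: rusty iron trim pin, 118 mm long, 20 mm thick at the head, on the tiled shelf. Origin under its middle.
- throttle_cam: Bystander: flat steel throttle cam, 97 mm long, up to 22 mm high, on the bench. Origin under the centre of its larger end.
- gear_oil: Bystander: grey gear-oil bottle with a red cap, 64 mm across, 170 mm high, on the bench. Origin at the centre of its underside.
There are look-alikes about, which are no part of the job. Of the things that look like the tin, take the one that is farthest to the robot's left at the start.

How it is judged:
By the outcome, as a careful person would: the job done as asked, in the order asked, and still so for the second after the job is handed in, while the arm keeps its last pose, push and grip.
It also fails if it takes over 64 s, if anything falls off the work surface, if the arm or the gripper's body presses on something with over 40 N, if the wrist force passes 120 N, or if a joint passes its speed limit or range.

ROBOT

A 6-joint arm with a two-finger parallel gripper is mounted at the origin on the work surface. World frame = base frame: x ahead of the robot, y to its left, z up, the work surface at z = 0. Lengths are in m, angles in rad, forces in N, time in s.
With the tool pointing down it reaches from about 0.325 to 0.75 m from the base axis. Payload 7.6 kg.
Tool frame: the origin (TCP) lies at the very end of the fingers, on their centre line; the grasp point (between the pads) lies 19 mm behind it; z points along the fingers, y is the line along which they close (so a half turn about z gives the same grasp; the last joint's range is limited). The gripper opens to 85 mm and grips with 20 to 120 N. Pads are 22 mm wide; open, the fingers measure 114 mm over their backs; the gripper's body (76 mm by 85 mm) begins 54 mm behind the grasp point. The pads swing forward as they close: fully open they stand 13 mm farther back than shut.
Start: joints at [-1.359, 0.052, 1.401, -0, 1.689, -0.07], TCP at [0.146, -0.504, 0.203] pointing down, gripper open.
Joint ranges: [-2.9, 2.9], [-0.91, 2.17], [0.12, 2.37], [-1.06, 4.2], [0.26, 2.73], [-2.93, 2.93]. Speed limits (rad/s): [2.57, 2.57, 3.01, 3.14, 3.14, 3.14].

INTERFACE

Orientations are given as a 3x3 rotation matrix whose columns are the frame's x, y, z axes.
In Python, from plant import * gives the robot as it stands.
- The arm moves only by the shell command python3 -m pendant 'ROWS' [FORCE]. ROWS is JSON, a list of rows, each an object of numbers: "fingers": the opening, from -1 (shut) to 1 (fully open); "x", "y", "z": the shift along the tool's x, y, z in mm; "roll": the turn about the tool's z in degrees. In form: [{"fingers": .., "x": .., "y": .., "z": .., "roll": ..}, ...]. A call has exactly 10 rows; each row is the pose to reach, as a shift and turn from the pose commanded when the call began, along the tool's axes at that moment; what a row does not reach only later rows make up. A row lasts 1/12 s, in which the tool goes at most 41.7 mm and 7.16 degrees, less where a joint would pass 70% of its speed; a pose out of reach is approached as far as the arm can. A call with a gripper value outside its range is refused whole. The fingers move at their own pace and stop on an object; FORCE is the grip in N (left out, the last holds). Time passes only in rows, so rows that repeat a pose let the fingers close, or fill a call up. It gives the time, the measured TCP pose, the force, the opening and the grip force at its end, in the units of the state.
- state(): the state, without advancing time (a new reading comes with each control period).
- camera(name): name is "scene" or "top" or "wrist"; returns (picture, depth): 420x560x3 uint8, blue, green, red; 420x560 float32, m along the optical axis (not along the pixel's ray), 0 where there is no reading.
- calibration(name): a dict with "mtx" (3x3 intrinsics, pixels), "extrinsics" (4x4, takes a point from camera to world coordinates); the wrist camera has in their place "hand_eye" (4x4, takes a point from camera to tool coordinates, whose origin is the TCP and whose axes are the flange's). Camera axes: x right, y up, looking along -z (the intrinsics and any distortion apply to the point x, -y, -z); pixel columns grow to the right and rows downward; lengths in m; the calibration is good to about 2 mm. A picture is of the moment at which its call begins: read the wrist's pose just before it. calibration takes no time and is no camera call.
- finish_job(): hands the job in; it is judged then, once.
The state is a dict: "time_s": time; "qpos": joint angles; "dq": joint speeds; "effort": joint torques, N m; "position": TCP position; "orientation": TCP orientation; "wrist_force": force on the tool from outside, world axes, zero at the start; "wrist_torque": the same for the moment, N m; "gripper_width": opening from 0.0 (shut) to 1.0 (fully open); "finger_force": force on a finger pad.
Only numpy, scipy, OpenCV 4.12 (cv2) and the standard library are available. Lean on these libraries where they do the work, as an engineer would, in place of code of your own. Each camera call takes 0.05 s, during which the arm holds its last target. There are 200 camera calls.

## Working session

There is one attempt and no reset: what is moved stays moved. The work goes in short steps, Python scripts to look and compute and a shell command to move; the robot and the scene stay as the last step left them, time stands still between calls to the robot, and variables do not carry over. Pictures are saved under pics/ and viewed, at most 10 in all, crops included, and the job is handed in when it is done.

```bash
ls; mkdir -p pics
python3 - <<'E'
from plant import *
import cv2,numpy as np
for n in ("scene","top"):
    p,d=camera(n); cv2.imwrite(f"pics/{n}0.png",p); np.savez(f"{n}0.npz",p=p,d=d)
    c=calibration(n); print(n,c)
print(calibration("wrist")); s=state(); print(s)
E
```

```text
pics
scene {'mtx': array([[426.25110132,   0.        , 280.14502206],
       [  0.        , 426.25110132, 209.50163489],
       [  0.        ,   0.        ,   1.        ]]), 'extrinsics': array([[-0.57780807, -0.68832358,  0.43857553,  0.94122539],
       [ 0.81606558, -0.4785289 ,  0.32410963,  0.40267995],
       [-0.01322124,  0.54517955,  0.83821504,  1.06222947],
       [ 0.        ,  0.        ,  0.        ,  1.        ]])}
top {'mtx': array([[507.32307874,   0.        , 277.53227098],
       [  0.        , 507.32307874, 209.51567264],
       [  0.        ,   0.        ,   1.        ]]), 'extrinsics': array([[ 2.34297642e-04,  9.86875254e-01, -1.61484299e-01,
         2.43458976e-01],
       [-9.99700974e-01, -3.71748739e-03, -2.41690611e-02,
         5.05723686e-02],
       [-2.44521641e-02,  1.61441674e-01,  9.86579281e-01,
         1.50525893e+00],
       [ 0.00000000e+00,  0.00000000e+00,  0.00000000e+00,
         1.00000000e+00]])}
{'mtx': array([[336.72388817,   0.        , 279.75547217],
       [  0.        , 336.72388817, 207.83528337],
       [  0.        ,   0.       
[... 485 characters left out ...]
863166e+00, -7.03146951e-02]), 'dq': array([-0.0003754 , -0.00056244, -0.00153012,  0.00018856,  0.00045108,
       -0.00121027]), 'effort': array([ 9.86131890e-04, -3.82581532e+01, -3.60986316e+01, -9.18381079e-05,
        4.77178517e-03,  2.23100024e-06]), 'position': array([ 0.14594065, -0.50397012,  0.20254244]), 'orientation': array([[ 9.60557913e-01,  2.78079857e-01, -2.98124240e-04],
       [ 2.78079994e-01, -9.60556850e-01,  1.43325848e-03],
       [ 1.12195030e-04, -1.45963016e-03, -9.99998928e-01]]), 'wrist_force': array([ 0.06131137,  0.47142344, -0.04759111]), 'wrist_torque': array([ 0.00689526,  0.01402864, -0.07091192]), 'finger_force': 0.0, 'gripper_width': 1.0023442844584556}
```

View pics/scene0.png

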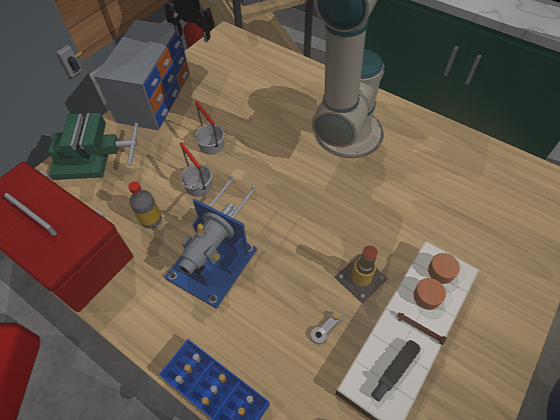

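View pics/top0.png

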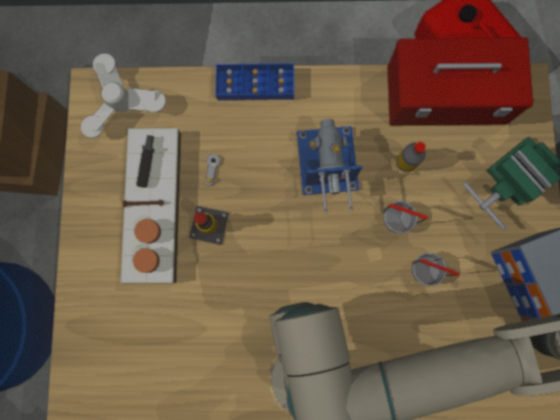

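Top view: two tins, at (400,217) and (429,270). Image left is the robot's left (+y), so the tin wanted is (400,217). The stand is at (330,160) and the gun in its holder at (208,222). I'll check both in enlarged crops.

```bash
cat > h.py <<'E'
import numpy as np, cv2
from plant import *
def load(n):
    z=np.load(n+".npz"); return z['p'],z['d']
def grab(n,tag):
    s=state(); p,d=camera(n); T=None
    if n=="wrist":
        F=np.eye(4); F[:3,:3]=s['orientation']; F[:3,3]=s['position']; T=F@calibration(n)['hand_eye']
    else: T=calibration(n)['extrinsics']
    cv2.imwrite(f"pics/{tag}.png",p); np.savez(tag+".npz",p=p,d=d,T=T,K=calibration(n)['mtx']); return p,d,T
def cloud(tag,n=None):
    z=np.load(tag+".npz"); p,d=z['p'],z['d']
    c=calibration(n) if n else None
    K=c['mtx'] if n else z['K']; T=c['extrinsics'] if n else z['T']
    v,u=np.mgrid[:420,:560]
    P=np.stack([(u-K[0,2])/K[0,0]*d,-(v-K[1,2])/K[1,1]*d,-d],-1)
    W=P@T[:3,:3].T+T[:3,3]; W[d==0]=np.nan
    return p,W
def proj(X,K,T):
    q=(np.atleast_2d(X)-T[:3,3])@T[:3,:3]
    return np.stack([K[0,2]+K[0,0]*q[:,0]/-q[:,2],K[1,2]-K[1,1]*q[:,1]/-q[:,2]],-1)
E
python3 - <<'E'
from h import *
a,_=load("top0"); b,_=load("scene0")
A=cv2.resize(a[100:300,280:480],None,fx=2,fy=2,interpolation=2); A=cv2.resize(a[110:290,290:470],(400,400),interpolation=2)
B=cv2.resize(b[90:310,150:270],(327,600),interpolation=2)
C=cv2.resize(b[230:300,330:400],(400,200*2),interpolation=2)
out=np.zeros((600,727,3),np.uint8); out[:400,:400]=A; out[:,400:]=B
out[400:600,:200]=cv2.resize(b[230:300,330:400],(200,200),interpolation=2)
out[400:600,200:400]=cv2.resize(a[195:255,180:240],(200,200),interpolation=2)
cv2.imwrite("pics/crop1.png",out)
for t in("top","scene"):
    p,W=cloud(t+"0",t); 
    hsv=cv2.cvtColor(p,cv2.COLOR_BGR2HSV)
    red=((hsv[...,0]<8)|(hsv[...,0]>172))&(hsv[...,1]>150)&(hsv[...,2]>90)
    n,l,s,c=cv2.connectedComponentsWithStats(red.astype(np.uint8))
    for i in range(1,n):
        if 15<s[i,4]<1500:
            X=W[l==i]; print(t,"red",c[i].round(),s[i,4],np.nanmedian(X,0).round(3),np.nanmin(X,0).round(3),np.nanmax(X,0).round(3))
    blue=(hsv[...,0]>105)&(hsv[...,0]<125)&(hsv[...,1]>150)
    n,l,s,c=cv2.connectedComponentsWithStats(blue.astype(np.uint8))
    for i in range(1,n):
        if s[i,4]>300: print(t,"blue",c[i].round(),s[i,4],np.nanmedian(W[l==i],0).round(3))
E
```

```text
top red [419. 147.] 96 [ 0.631 -0.3    0.172] [ 0.619 -0.326  0.118] [ 0.646 -0.287  0.179]
top red [409. 211.] 138 [ 0.46  -0.27   0.152] [ 0.439 -0.317  0.14 ] [ 0.48  -0.217  0.159]
top red [200. 218.] 105 [0.442 0.293 0.157] [0.428 0.279 0.15 ] [0.456 0.31  0.165]
top red [441. 268.] 126 [ 0.307 -0.35   0.152] [ 0.289 -0.39   0.14 ] [ 0.328 -0.293  0.159]
top blue [236.  82.] 745 [0.894 0.209 0.005]
top blue [268.  80.] 570 [0.898 0.116 0.006]
top blue [ 11. 329.] 1925 [ 0.107  1.081 -0.412]
scene red [198.  29.] 48 [-0.47  -1.156 -0.317] [-0.488 -1.194 -0.35 ] [-0.456 -1.135 -0.293]
scene red [204. 112.] 85 [ 0.309 -0.341  0.15 ] [ 0.289 -0.39   0.141] [ 0.331 -0.292  0.155]
scene red [190. 155.] 103 [ 0.46  -0.262  0.15 ] [ 0.357 -0.431  0.003] [ 0.479 -0.214  0.154]
scene red [134. 187.] 101 [ 0.633 -0.295  0.17 ] [ 0.568 -0.449  0.   ] [ 0.646 -0.284  0.174]
scene red [100. 264.] 1377 [ 0.819 -0.25   0.097] [ 0.748 -0.256  0.008] [ 0.942 -0.246  0.15 ]
scene red [374. 254.] 23 [0.442 0.308 0.157] [0.432 0.302 0.153] [0.451 0.312 0.159]
scene blue [210. 388.] 3309 [0.886 0.144 0.004]
```

View pics/crop1.png

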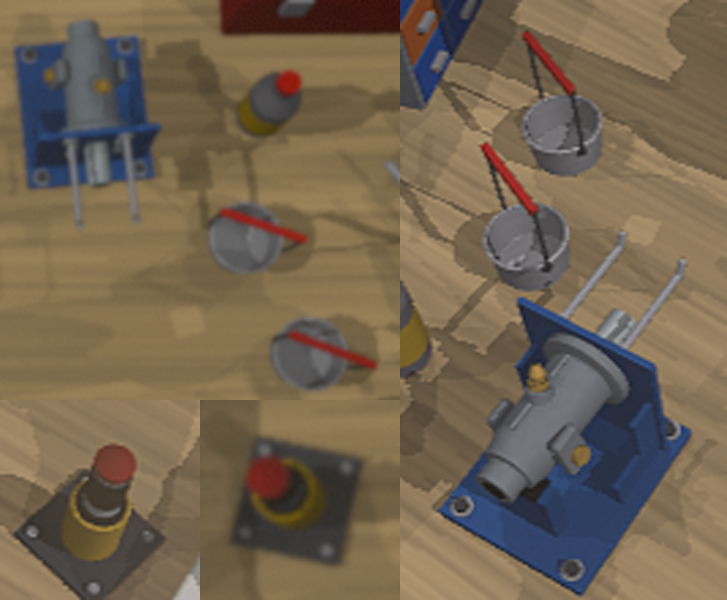

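Only roll is available, no pitch, so the gun will have to be tilted in the grip, for example by levering it in the holder's bore. First I'll measure everything.

```bash
python3 -m pendant 2>&1 | tail -5
python3 - <<'E'
from h import *
np.set_printoptions(suppress=True,precision=4)
def pca(X):
    m=X.mean(0); u,s,v=np.linalg.svd(X-m); return m,v,s/np.sqrt(len(X))
for t in("top","scene"):
    p,W=cloud(t+"0",t); x,y,z=W[...,0],W[...,1],W[...,2]
    hsv=cv2.cvtColor(p,cv2.COLOR_BGR2HSV)
    red=((hsv[...,0]<8)|(hsv[...,0]>172))&(hsv[...,1]>120)&(hsv[...,2]>70)
    m=red&(abs(x-.46)<.06)&(abs(y+.266)<.08)&(z>.135)&(z<.165)
    c,v,s=pca(W[m]); pr=(W[m]-c)@v[0]; c=c+v[0]*(pr.max()+pr.min())/2
    print(t,"bail",m.sum(),c,"len",np.ptp(pr),"dir",v[0],"hd",np.degrees(np.arctan2(v[0][1],v[0][0]))%180)
    m=(abs(x-.46)<.09)&(abs(y+.266)<.1)&(z>.044)&(z<.054)
    (cx,cy),r=cv2.minEnclosingCircle(W[m][:,:2].astype(np.float32)*1000); print(t,"rim",m.sum(),cx,cy,r)
    blue=(hsv[...,0]>100)&(hsv[...,0]<130)&(hsv[...,1]>110)&(x>.45)&(x<.8)&(abs(y+.06)<.17)
    b=blue&(z<.02)&(z>-.01); pts=(W[b][:,:2]*1000).astype(np.float32); print(t,"base",b.sum(),cv2.minAreaRect(pts))
    f=blue&(z>.03)&(z<.165)
    X=W[f]; 
    # RANSAC-ish plane (vertical)
    best=None; rng=np.random.default_rng(0)
    for _ in range(300):
        q=X[rng.choice(len(X),2,False)][:,:2]; dd=q[1]-q[0]; L=np.hypot(*dd)
        if L<.03: continue
        n=np.array([dd[1],-dd[0]])/L; k=abs((X[:,:2]-q[0])@n)<.003
        if best is None or k.sum()>best.sum(): best=k
    c,v,s=pca(X[best][:,:2]); print(t,"plate",best.sum(),c,"along hd",np.degrees(np.arctan2(v[0][1],v[0][0]))%180, "ext",((X[best][:,:2]-c)@v[0]).min(),((X[best][:,:2]-c)@v[0]).max())
    # top edge
    e=blue&(z>.165)&(z<.18); print(t,"topedge",e.sum(),np.nanmin(W[e],0),np.nanmax(W[e],0)) if e.any() else 0
    # prongs
    g=(z>.145)&(z<.18)&(x>.42)&(x<.58)&(abs(y)<.16)&(hsv[...,1]<90)
    vv,uu=np.where(g); print(t,"prong px",g.sum()); 
    n,l,s,c=cv2.connectedComponentsWithStats(g.astype(np.uint8))
    for i in range(1,n):
        if s[i,4]>5:
            c,v,_=pca(W[l==i]); print("  ",s[i,4],c,v[0],np.nanmin(W[l==i],0),np.nanmax(W[l==i],0))
    yel=(hsv[...,0]>10)&(hsv[...,0]<28)&(hsv[...,1]>150)&(x>.5)&(x<.75)&(y>-.2)&(y<.05)&(z>.07)
    n,l,s,c=cv2.connectedComponentsWithStats(yel.astype(np.uint8))
    for i in range(1,n):
        if s[i,4]>5: print(t,"brass",s[i,4],c[i],np.nanmedian(W[l==i],0),np.nanmin(W[l==i],0),np.nanmax(W[l==i],0))
    r=(abs(x-.44)<.05)&(abs(y-.29)<.05)
    for a,bb in((.14,.17),(.068,.08)):
        m=r&(z>a)&(z<bb); (cx,cy),rr=cv2.minEnclosingCircle(W[m][:,:2].astype(np.float32)*1000); print(t,"gun/holder",a,m.sum(),cx,cy,rr,np.nanmedian(W[m],0))
E
```

```text
invalid input
top bail 152 [ 0.4598 -0.267   0.1515] len 0.1055959690405576 dir [-0.341  -0.94    0.0073] hd 70.06338137806004
top rim 117 458.91204833984375 -267.9112854003906 48.52202224731445
top base 977 ((639.2828979492188, -63.38929748535156), (195.18978881835938, 164.1622772216797), 5.018172264099121)
top plate 46 [ 0.62   -0.1285] along hd 2.5865773836491996 ext -0.030891833598463637 0.047123463903180965
top topedge 164 [ 0.5612 -0.1386  0.1658] [0.5806 0.0041 0.1796]
top prong px 316
   23 [ 0.5782 -0.0553  0.1642] [-0.0028 -0.9691  0.2466] [ 0.5741 -0.0803  0.1537] [ 0.5798 -0.035   0.1735]
   142 [ 0.5232 -0.1068  0.1619] [-0.9959 -0.087   0.0255] [ 0.459  -0.1174  0.1458] [ 0.5724 -0.0914  0.1776]
   140 [ 0.5167 -0.0391  0.1612] [-0.9948 -0.0969  0.0301] [ 0.4546 -0.0489  0.1469] [ 0.5665 -0.0216  0.1739]
top brass 17 [335.8824 148.4118] [ 0.6268 -0.0745  0.1752] [ 0.6222 -0.0803  0.165 ] [ 0.6349 -0.0695  0.1831]
top gun/holder 0.14 139 442.6444091796875 294.2604675292969 18.23952865600586 [0.4418 0.2922 0.1567]
top gun/holder 0.068 88 442.77239990234375 293.57318115234
[... 685 characters left out ...]
5  0.0927 -0.0196] [ 0.4526 -0.0458  0.1545] [ 0.5632 -0.0213  0.1752]
   12 [ 0.5772 -0.116   0.1652] [ 0.0572 -0.9908 -0.1223] [ 0.576  -0.1318  0.1618] [ 0.5783 -0.0989  0.1695]
   77 [ 0.5761 -0.0517  0.1594] [-0.0359  0.9828 -0.1812] [ 0.5695 -0.103   0.1456] [ 0.5799 -0.0249  0.1689]
   20 [ 0.5685 -0.0152  0.1661] [ 0.0977 -0.9911  0.0909] [ 0.5666 -0.0393  0.156 ] [0.5711 0.0027 0.1716]
   8 [0.5607 0.008  0.1608] [0.0531 0.0005 0.9986] [0.5588 0.0075 0.1478] [0.5625 0.0087 0.1743]
scene gun/holder 0.14 182 441.27703857421875 297.1553955078125 18.095123291015625 [0.4455 0.2979 0.1552]
scene gun/holder 0.068 124 442.0849609375 297.2255554199219 26.81551742553711 [0.4562 0.3025 0.0751]
```

Bail is at (0.459,-0.266,0.145), bar heading 70°. Stand heading is 5.2°, which puts hook_rest at about (0.490,-0.074,0.165). That fits the plate, the prongs and the given sizes. The holder is at about (0.442,0.295). Moving above the bail.

```bash
python3 -m pendant '[{"fingers":1,"x":37,"y":-14,"z":0,"roll":-6},{"fingers":1,"x":74,"y":-28,"z":0,"roll":-12},{"fingers":1,"x":111,"y":-43,"z":0,"roll":-18},{"fingers":1,"x":148,"y":-57,"z":0,"roll":-24},{"fingers":1,"x":185,"y":-71,"z":0,"roll":-30},{"fingers":1,"x":222,"y":-86,"z":0,"roll":-36},{"fingers":1,"x":259,"y":-100,"z":0,"roll":-42},{"fingers":1,"x":296,"y":-114,"z":0,"roll":-48},{"fingers":1,"x":332,"y":-128,"z":0,"roll":-54},{"fingers":1,"x":367,"y":-142,"z":0,"roll":-54}]' 40
python3 - <<'E'
from h import *
s=state(); print(s['position'],s['orientation'],s['time_s'])
p,d,T=grab("wrist","w1"); p,W=cloud("w1")
hsv=cv2.cvtColor(p,cv2.COLOR_BGR2HSV); x,y,z=np.moveaxis(W,-1,0)
m=((hsv[...,0]<8)|(hsv[...,0]>172))&(hsv[...,1]>120)&(hsv[...,2]>60)&(abs(x-.46)<.08)&(abs(y+.266)<.1)&(z>.12)&(z<.17)
X=W[m]; c=X.mean(0); v=np.linalg.svd(X-c)[2][0]; pr=(X-c)@v; print(m.sum(),c+v*(pr.max()+pr.min())/2,np.ptp(pr),v,np.degrees(np.arctan2(v[1],v[0]))%180)
E
```

```text
time_s: 0.93
position: [0.4603, -0.2641, 0.2029]
orientation: [[0.334, 0.943, -0.0], [0.943, -0.334, 0.0], [0.0, -0.001, -1.0]]
wrist_force: [0.7, -0.7, 0.0]
gripper_width: 1.001
finger_force: 0.0
[ 0.46030707 -0.26413977  0.20293169] [[ 3.34093258e-01  9.42539908e-01 -4.65048415e-04]
 [ 9.42540020e-01 -3.34093178e-01  2.41787124e-04]
 [ 7.25245112e-05 -5.19106190e-04 -9.99999863e-01]] 0.9333
1941 [ 0.45804358 -0.26514782  0.14910276] 0.10739092633803457 [-0.33876391 -0.94087068  0.00117026] 70.19840307564073
```

```bash
python3 -m pendant '[{"fingers":1,"x":-1.5,"y":-2,"z":25,"roll":0},{"fingers":1,"x":-1.5,"y":-2,"z":50,"roll":0},{"fingers":1,"x":-1.5,"y":-2,"z":70,"roll":0},{"fingers":1,"x":-1.5,"y":-2,"z":77,"roll":0},{"fingers":-1,"x":-1.5,"y":-2,"z":77,"roll":0},{"fingers":-1,"x":-1.5,"y":-2,"z":77,"roll":0},{"fingers":-1,"x":-1.5,"y":-2,"z":77,"roll":0},{"fingers":-1,"x":-1.5,"y":-2,"z":77,"roll":0},{"fingers":-1,"x":-1.5,"y":-2,"z":77,"roll":0},{"fingers":-1,"x":-1.5,"y":-2,"z":77,"roll":0}]' 40
```

```text
time_s: 1.82
position: [0.4569, -0.2669, 0.1272]
orientation: [[0.34, 0.941, 0.001], [0.941, -0.34, -0.001], [-0.0, 0.001, -1.0]]
wrist_force: [-1.4, -1.2, -0.6]
gripper_width: 0.14
finger_force: 0.0
```

```bash
python3 -m pendant '[{"fingers":-1,"x":0,"y":0,"z":0,"roll":0},{"fingers":-1,"x":0,"y":0,"z":-4,"roll":0},{"fingers":-1,"x":0,"y":0,"z":-15,"roll":0},{"fingers":-1,"x":0,"y":0,"z":-30,"roll":0},{"fingers":-1,"x":-5,"y":-14,"z":-42,"roll":0},{"fingers":-1,"x":-12,"y":-32,"z":-45,"roll":-3},{"fingers":-1,"x":-18,"y":-50,"z":-45,"roll":-7},{"fingers":-1,"x":-10,"y":-58,"z":-45,"roll":-11},{"fingers":-1,"x":5,"y":-63,"z":-45,"roll":-15},{"fingers":-1,"x":20,"y":-67,"z":-45,"roll":-19}]' 40
```

```text
time_s: 2.65
position: [0.4002, -0.225, 0.1727]
orientation: [[0.013, 1.0, 0.001], [1.0, -0.013, -0.001], [-0.001, 0.001, -1.0]]
wrist_force: [1.1, -0.0, -0.0]
gripper_width: 0.004
finger_force: 0.0
```

Run:
```python
from h import *
a,_,_=grab("wrist","w2"); b,_,_=grab("scene","s2"); 
cv2.imwrite("pics/c2.png",np.hstack([cv2.resize(a,(400,300)),cv2.resize(b[60:260,130:330],(300,300),interpolation=2)]))
for t in ("w2","s2"):
    p,W=cloud(t); x,y,z=np.moveaxis(W,-1,0); hsv=cv2.cvtColor(p,cv2.COLOR_BGR2HSV)
    m=((hsv[...,0]<8)|(hsv[...,0]>172))&(hsv[...,1]>120)&(hsv[...,2]>60)&(abs(x-.45)<.12)&(abs(y+.24)<.14)&(z>.03)&(z<.25)&~((abs(x-.308)<.06)&(abs(y+.345)<.07))
    X=W[m]; print(t,m.sum())
    if m.sum()>20:
        c=np.median(X,0); print(c,X.min(0),X.max(0))
print(state()['finger_force'],state()['gripper_width'])
```

```text
w2 1926
[ 0.46343936 -0.2442083   0.1489621 ] [ 0.42180064 -0.28449073  0.14110082] [ 0.47940798 -0.21316893  0.24673645]
s2 112
[ 0.46045982 -0.26135442  0.14965986] [ 0.42495049 -0.31497266  0.0339063 ] [ 0.48090088 -0.21358539  0.15539696]
0.0 -0.0014413835325523575
```

View pics/c2.png

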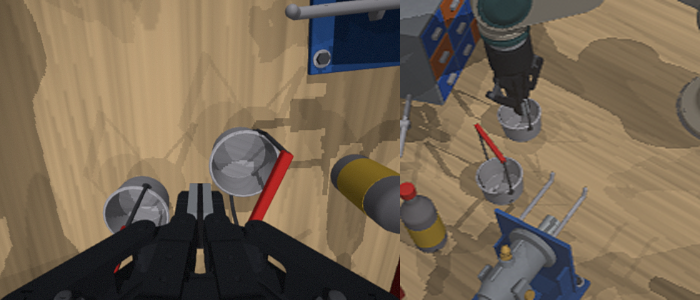

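Tin is still in place, so the grip was lost: finger force was 0 when I lifted. I'll go back above it, re-measure, and check the grip force before lifting.

```bash
python3 -m pendant '[{"fingers":-1,"x":0,"y":0,"z":-20,"roll":0},{"fingers":0,"x":0,"y":0,"z":-35,"roll":0},{"fingers":1,"x":-10,"y":10,"z":-35,"roll":3},{"fingers":1,"x":-20,"y":25,"z":-35,"roll":8},{"fingers":1,"x":-30,"y":40,"z":-35,"roll":14},{"fingers":1,"x":-39,"y":57,"z":-35,"roll":19},{"fingers":1,"x":-39,"y":57,"z":-35,"roll":19},{"fingers":1,"x":-39,"y":57,"z":-35,"roll":19},{"fingers":1,"x":-39,"y":57,"z":-35,"roll":19},{"fingers":1,"x":-39,"y":57,"z":-35,"roll":19}]' 80
cat > bail.py <<'E'
from h import *
import sys
s=state(); p,d,T=grab("wrist",sys.argv[1]); p,W=cloud(sys.argv[1])
hsv=cv2.cvtColor(p,cv2.COLOR_BGR2HSV); x,y,z=np.moveaxis(W,-1,0)
P=s['position']
m=((hsv[...,0]<8)|(hsv[...,0]>172))&(hsv[...,1]>120)&(hsv[...,2]>60)&(abs(x-P[0])<.08)&(abs(y-P[1])<.08)&(abs(z-P[2])<.08)
X=W[m]; c=X.mean(0); v=np.linalg.svd(X-c)[2][0]; pr=(X-c)@v; c=c+v*(pr.max()+pr.min())/2
print(m.sum(),"bar",c,np.ptp(pr),v,"hd",np.degrees(np.arctan2(v[1],v[0]))%180)
print("tool delta mm",1000*(c-P)@s['orientation'],"tool y hd",np.degrees(np.arctan2(*s['orientation'][[1,0],1])),P,s['gripper_width'],s['finger_force'],s['time_s'])
E
python3 bail.py w3
```

```text
time_s: 3.58
position: [0.4564, -0.2648, 0.2068]
orientation: [[0.339, 0.941, 0.0], [0.941, -0.339, -0.0], [-0.0, 0.0, -1.0]]
wrist_force: [0.2, -0.1, 0.1]
gripper_width: 0.995
finger_force: 0.0
1920 bar [ 0.45777657 -0.2649296   0.14957024] 0.10729626481732485 [-0.33782446 -0.94120795 -0.00149023] hd 70.25559340608727
tool delta mm [ 0.36610363  1.262279   57.18159877] tool y hd -19.82489165382315 [ 0.45644797 -0.26482361  0.20675141] 0.9948989851283039 0.0 3.5833
```

```bash
python3 -m pendant '[{"fingers":1,"x":0,"y":1,"z":30,"roll":0},{"fingers":1,"x":0,"y":1,"z":60,"roll":0},{"fingers":1,"x":0,"y":1,"z":82,"roll":0},{"fingers":-0.4,"x":0,"y":1,"z":82,"roll":0},{"fingers":-0.9,"x":0,"y":1,"z":82,"roll":0},{"fingers":-1,"x":0,"y":1,"z":82,"roll":0},{"fingers":-1,"x":0,"y":1,"z":82,"roll":0},{"fingers":-1,"x":0,"y":1,"z":82,"roll":0},{"fingers":-1,"x":0,"y":1,"z":82,"roll":0},{"fingers":-1,"x":0,"y":1,"z":82,"roll":0}]' 80
python3 bail.py w4
python3 - <<'E'
from h import *
cv2.imwrite("pics/w4b.png",cv2.imread("pics/w4.png")[180:,100:460])
E
```

```text
time_s: 4.47
position: [0.4581, -0.2654, 0.1251]
orientation: [[0.34, 0.941, 0.001], [0.941, -0.34, -0.001], [-0.0, 0.001, -1.0]]
wrist_force: [0.8, 0.7, -0.1]
gripper_width: 0.007
finger_force: 0.0
2452 bar [ 0.45784525 -0.26498491  0.15155994] 0.10775228453591658 [-0.34425112 -0.93744794  0.05179304] hd 69.83567506839414
tool delta mm [  0.30310031  -0.32091867 -26.48454074] tool y hd -19.85271333228625 [ 0.4580718  -0.26539986  0.12507594] 0.007485792265198136 0.0 4.4667
```

View pics/w4b.png

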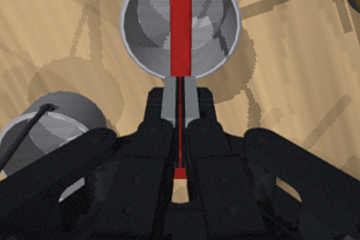

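The bar shows through the narrow gap between shut fingers, so it appears to lie below the pads. I'll check fingertip heights in depth.

Run:
```python
from h import *
np.set_printoptions(suppress=True,precision=4)
grab("scene","s4"); s=state()
p,W=cloud("w4"); R=s['orientation'];P=s['position']
for v in (252,256,260,265,275,285,295,310,330,350): print(v,[((W[v,u]-P)@R*1000).round(0).tolist() for u in (268,276,280,284,292)])
p,W=cloud("s4"); uv=proj(P,calibration("scene")['mtx'],calibration("scene")['extrinsics'])[0]; print(uv)
u,v=uv.astype(int); cv2.imwrite("pics/s4c.png",cv2.resize(p[v-60:v+30,u-50:u+50],None,fx=6,fy=6,interpolation=2))
```

```text
252 [[-41.0, -10.0, 81.0], [9.0, -2.0, -24.0], [9.0, -0.0, -25.0], [9.0, 2.0, -24.0], [-41.0, 10.0, 81.0]]
256 [[11.0, -6.0, -32.0], [10.0, -2.0, -32.0], [7.0, -0.0, -25.0], [10.0, 2.0, -31.0], [11.0, 5.0, -32.0]]
260 [[11.0, -5.0, -36.0], [10.0, -2.0, -35.0], [5.0, -0.0, -24.0], [11.0, 2.0, -37.0], [11.0, 5.0, -36.0]]
265 [[11.0, -5.0, -41.0], [11.0, -2.0, -42.0], [2.0, -0.0, -24.0], [10.0, 2.0, -40.0], [10.0, 5.0, -41.0]]
275 [[10.0, -5.0, -49.0], [11.0, -2.0, -50.0], [-3.0, -0.0, -26.0], [10.0, 1.0, -49.0], [10.0, 5.0, -49.0]]
285 [[10.0, -5.0, -56.0], [11.0, -2.0, -58.0], [-9.0, -0.0, -24.0], [11.0, 1.0, -58.0], [10.0, 4.0, -57.0]]
295 [[11.0, -5.0, -64.0], [11.0, -2.0, -65.0], [-13.0, -0.0, -26.0], [10.0, 1.0, -64.0], [9.0, 4.0, -62.0]]
310 [[11.0, -4.0, -74.0], [4.0, -2.0, -64.0], [-23.0, -0.0, -25.0], [5.0, 1.0, -65.0], [12.0, 4.0, -75.0]]
330 [[12.0, -4.0, -85.0], [-4.0, -2.0, -65.0], [-35.0, -0.0, -25.0], [-4.0, 1.0, -65.0], [11.0, 3.0, -85.0]]
350 [[-3.0, -4.0, -76.0], [-48.0, -2.0, -24.0], [-49.0, -0.0, -23.0], [-47.0, 2.0, -26.0], [8.0, 3.0, -89.0]]
[191.1938 159.9552]
```

View pics/s4c.png

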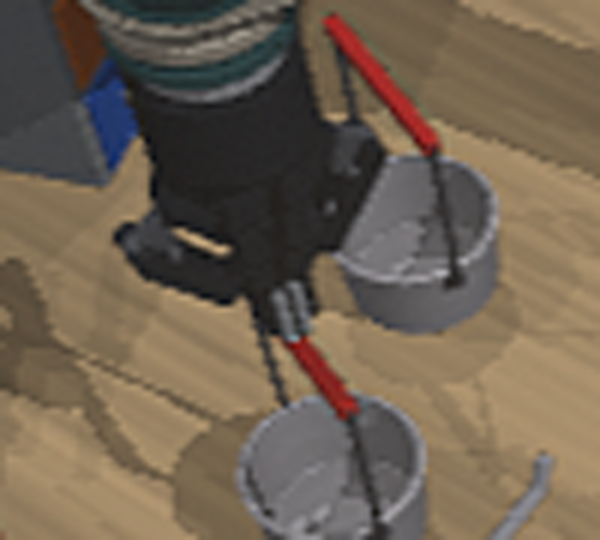

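The fingers actually end about 28 mm short of the stated TCP: wrist depth shows the pads ending near tool z ≈ -29 and the bar top at -24.5, and the scene view agrees. I'll use a grasp point of tool z ≈ -46 and re-grasp lower.

```bash
python3 -m pendant '[{"fingers":0,"x":0,"y":0,"z":-20,"roll":0},{"fingers":0.6,"x":0,"y":0,"z":-25,"roll":0},{"fingers":0.6,"x":0,"y":0,"z":-25,"roll":0},{"fingers":0.6,"x":0,"y":0,"z":-25,"roll":0},{"fingers":0.6,"x":0,"y":0,"z":0,"roll":0},{"fingers":0.6,"x":0,"y":0,"z":20,"roll":0},{"fingers":0.6,"x":0,"y":0,"z":26,"roll":0},{"fingers":-1,"x":0,"y":0,"z":26,"roll":0},{"fingers":-1,"x":0,"y":0,"z":26,"roll":0},{"fingers":-1,"x":0,"y":0,"z":26,"roll":0}]' 60
python3 -m pendant '[{"fingers":-1,"x":0,"y":0,"z":0,"roll":0},{"fingers":-1,"x":0,"y":0,"z":0,"roll":0},{"fingers":-1,"x":0,"y":0,"z":0,"roll":0},{"fingers":-1,"x":0,"y":0,"z":0,"roll":0},{"fingers":-1,"x":0,"y":0,"z":0,"roll":0},{"fingers":-1,"x":0,"y":0,"z":0,"roll":0},{"fingers":-1,"x":0,"y":0,"z":0,"roll":0},{"fingers":-1,"x":0,"y":0,"z":-4,"roll":0},{"fingers":-1,"x":0,"y":0,"z":-12,"roll":0},{"fingers":-1,"x":0,"y":0,"z":-20,"roll":0}]' 60
```

```text
time_s: 5.4
position: [0.4584, -0.2656, 0.0996]
orientation: [[0.34, 0.941, 0.002], [0.941, -0.34, -0.001], [-0.001, 0.002, -1.0]]
wrist_force: [-0.8, 0.7, 0.1]
gripper_width: 0.383
finger_force: 0.0
time_s: 6.23
position: [0.4572, -0.2648, 0.1181]
orientation: [[0.34, 0.941, -0.002], [0.941, -0.34, 0.001], [0.0, -0.002, -1.0]]
wrist_force: [0.1, 0.4, -1.8]
gripper_width: 0.102
finger_force: 58.7
```

```bash
python3 -m pendant '[{"fingers":-1,"x":-4,"y":-11,"z":-12,"roll":0},{"fingers":-1,"x":-10,"y":-27,"z":-22,"roll":-3},{"fingers":-1,"x":-16,"y":-42,"z":-25,"roll":-6},{"fingers":-1,"x":-15,"y":-55,"z":-25,"roll":-9},{"fingers":-1,"x":2,"y":-61,"z":-25,"roll":-12},{"fingers":-1,"x":25,"y":-67,"z":-25,"roll":-15},{"fingers":-1,"x":50,"y":-73,"z":-25,"roll":-18},{"fingers":-1,"x":75,"y":-79,"z":-25,"roll":-21},{"fingers":-1,"x":100,"y":-86,"z":-25,"roll":-23},{"fingers":-1,"x":125,"y":-93,"z":-25,"roll":-25}]' 60
python3 -m pendant '[{"fingers":-1,"x":10,"y":0,"z":0,"roll":0},{"fingers":-1,"x":20,"y":0,"z":0,"roll":0},{"fingers":-1,"x":28,"y":0,"z":0,"roll":0},{"fingers":-1,"x":34,"y":0,"z":0,"roll":0},{"fingers":-1,"x":34,"y":0,"z":0,"roll":0},{"fingers":-1,"x":34,"y":0,"z":0,"roll":0},{"fingers":-1,"x":34,"y":0,"z":0,"roll":0},{"fingers":-1,"x":34,"y":0,"z":0,"roll":0},{"fingers":-1,"x":34,"y":0,"z":0,"roll":0},{"fingers":-1,"x":34,"y":0,"z":0,"roll":0}]' 60
python3 - <<'E'
from h import *
np.set_printoptions(suppress=True,precision=4)
s=state(); P=s['position'];R=s['orientation']
a,_,_=grab("wrist","w5"); b,_,_=grab("scene","s5"); grab("top","t5")
cv2.imwrite("pics/c5.png",np.hstack([cv2.resize(a,(400,300)),cv2.resize(b[140:300,150:310],(400,400),interpolation=2)[50:350]]))
for t in ("w5","s5","t5"):
    p,W=cloud(t); x,y,z=np.moveaxis(W,-1,0); hsv=cv2.cvtColor(p,cv2.COLOR_BGR2HSV)
    m=((hsv[...,0]<8)|(hsv[...,0]>172))&(hsv[...,1]>120)&(hsv[...,2]>60)&(abs(x-P[0])<.08)&(abs(y-P[1])<.08)&(z>.15)&(z<.25)
    X=W[m]
    if len(X)>10:
        c=X.mean(0); v=np.linalg.svd(X-c)[2][0]; pr=(X-c)@v; c=c+v*(pr.max()+pr.min())/2; print(t,len(X),c,np.ptp(pr),v)
    g=(z>.15)&(z<.175)&(x>.44)&(x<.56)&(abs(y+.07)<.06)&(hsv[...,1]<90)
    n,l,st,_=cv2.connectedComponentsWithStats(g.astype(np.uint8))
    for i in range(1,n):
        if st[i,4]>40:
            X=W[l==i]; c=X.mean(0); v=np.linalg.svd(X-c)[2][0]; print("  prong",len(X),c,v,X.min(0),X.max(0))
print(P,R[:,1])
E
```

```text
time_s: 7.07
position: [0.4126, -0.1149, 0.1438]
orientation: [[-0.091, 0.996, 0.0], [0.996, 0.091, -0.0], [-0.0, 0.0, -1.0]]
wrist_force: [0.8, -0.4, -1.4]
gripper_width: 0.099
finger_force: 58.7
time_s: 7.9
position: [0.4097, -0.0825, 0.1433]
orientation: [[-0.089, 0.996, -0.0], [0.996, 0.089, -0.0], [-0.0, -0.0, -1.0]]
wrist_force: [0.2, -0.6, -2.3]
gripper_width: 0.101
finger_force: 58.7
w5 5027 [ 0.4085 -0.0773  0.1931] 0.09831497595791827 [ 0.0882 -0.9961  0.0042]
  prong 3077 [ 0.4948 -0.0381  0.1595] [ 0.9938  0.0846 -0.0725] [ 0.4496 -0.0459  0.1534] [ 0.5402 -0.0309  0.1725]
  prong 2706 [ 0.5144 -0.1037  0.1579] [0.9966 0.0823 0.0043] [ 0.4634 -0.1123  0.1528] [ 0.56   -0.097   0.1609]
s5 75 [ 0.4102 -0.0802  0.1933] 0.10565222551855108 [-0.0697  0.9975 -0.0101]
  prong 118 [ 0.5069 -0.1045  0.1604] [ 0.995   0.0918 -0.0393] [ 0.4569 -0.1129  0.1516] [ 0.5597 -0.0964  0.1723]
  prong 122 [ 0.5036 -0.0367  0.1608] [ 0.9954  0.0868 -0.0409] [ 0.4536 -0.0454  0.1545] [ 0.5599 -0.0297  0.1744]
  prong 67 [ 0.5295 -0.0377  0.1608] [-0.9967 -0.0784  0.022 ] [ 0.4916 -0.0422  0.1527] [ 0.5597 -0.0286  0.1686]
  prong 42 [ 0.5396 -0.1054  0.1602] [-0.9924 -0.0723  0.0996] [ 0.5211 -0.1098  0.1519] [ 0.5582 -0.1018  0.1728]
[ 0.4097 -0.0825  0.1433] [ 0.996   0.0891 -0.0001]
```

View pics/c5.png

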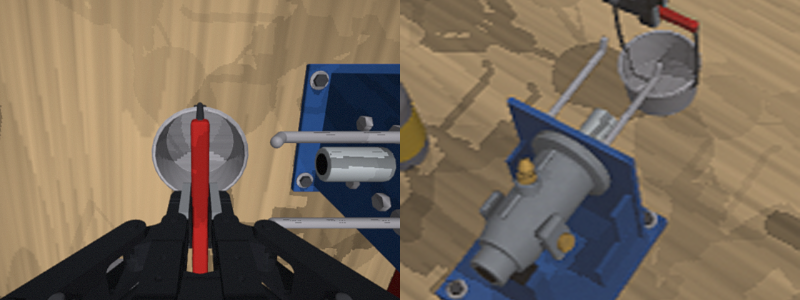

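Grip is good and the tin hangs aligned with the prongs. Carry it in 80 mm, then lower.

```bash
python3 -m pendant '[{"fingers":-1,"x":0,"y":10,"z":0,"roll":0},{"fingers":-1,"x":0,"y":25,"z":0,"roll":0},{"fingers":-1,"x":0,"y":40,"z":0,"roll":0},{"fingers":-1,"x":0,"y":55,"z":0,"roll":0},{"fingers":-1,"x":0,"y":70,"z":0,"roll":0},{"fingers":-1,"x":0,"y":80,"z":0,"roll":0},{"fingers":-1,"x":0,"y":80,"z":0,"roll":0},{"fingers":-1,"x":0,"y":80,"z":8,"roll":0},{"fingers":-1,"x":0,"y":80,"z":15,"roll":0},{"fingers":-1,"x":0,"y":80,"z":18,"roll":0}]' 60
python3 -m pendant '[{"fingers":-1,"x":0,"y":0,"z":2,"roll":0},{"fingers":-1,"x":0,"y":0,"z":3,"roll":0},{"fingers":-1,"x":0,"y":0,"z":4,"roll":0},{"fingers":-1,"x":0,"y":0,"z":4.5,"roll":0},{"fingers":-1,"x":0,"y":0,"z":5,"roll":0},{"fingers":-1,"x":0,"y":0,"z":5,"roll":0},{"fingers":-1,"x":0,"y":0,"z":5,"roll":0},{"fingers":-1,"x":0,"y":0,"z":5,"roll":0},{"fingers":-1,"x":0,"y":0,"z":5,"roll":0},{"fingers":-1,"x":0,"y":0,"z":5,"roll":0}]' 60
```

```text
time_s: 8.88
position: [0.4881, -0.0749, 0.1235]
orientation: [[-0.09, 0.996, -0.002], [0.996, 0.09, 0.0], [0.001, -0.002, -1.0]]
wrist_force: [0.3, 0.5, -2.8]
gripper_width: 0.1
finger_force: 58.7
time_s: 9.72
position: [0.4894, -0.075, 0.1204]
orientation: [[-0.09, 0.996, 0.0], [0.996, 0.09, -0.0], [-0.0, 0.0, -1.0]]
wrist_force: [0.2, -0.9, -2.8]
gripper_width: 0.108
finger_force: 58.7
```

```bash
python3 -m pendant '[{"fingers":-1,"x":0,"y":0,"z":0.5,"roll":0},{"fingers":-1,"x":0,"y":0,"z":1,"roll":0},{"fingers":-1,"x":0,"y":0,"z":1.5,"roll":0},{"fingers":-1,"x":0,"y":0,"z":2,"roll":0},{"fingers":-1,"x":0,"y":0,"z":2,"roll":0},{"fingers":-1,"x":0,"y":0,"z":2,"roll":0},{"fingers":-1,"x":0,"y":0,"z":2,"roll":0},{"fingers":-1,"x":0,"y":0,"z":2,"roll":0},{"fingers":-1,"x":0,"y":0,"z":2,"roll":0},{"fingers":-1,"x":0,"y":0,"z":2,"roll":0}]' 60
```

```text
time_s: 10.55
position: [0.4896, -0.075, 0.1194]
orientation: [[-0.09, 0.996, 0.001], [0.996, 0.09, -0.0], [-0.0, 0.001, -1.0]]
wrist_force: [-4.8, 1.1, 5.1]
gripper_width: 0.101
finger_force: 59.8
```

```bash
python3 -m pendant '[{"fingers":-0.7,"x":0,"y":0,"z":-1,"roll":0},{"fingers":-0.3,"x":0,"y":0,"z":-1,"roll":0},{"fingers":-0.2,"x":0,"y":0,"z":-1,"roll":0},{"fingers":-0.2,"x":0,"y":0,"z":-1,"roll":0},{"fingers":-0.2,"x":0,"y":0,"z":-6,"roll":0},{"fingers":-0.2,"x":0,"y":0,"z":-20,"roll":0},{"fingers":-0.2,"x":0,"y":0,"z":-45,"roll":0},{"fingers":0,"x":0,"y":0,"z":-75,"roll":0},{"fingers":0,"x":0,"y":0,"z":-105,"roll":0},{"fingers":0,"x":0,"y":0,"z":-120,"roll":0}]' 60
python3 - <<'E'
from h import *
np.set_printoptions(suppress=True,precision=4)
s=state(); P=s['position']; print(P,s['orientation'])
a,_,_=grab("wrist","w6"); b,_,_=grab("scene","s6")
cv2.imwrite("pics/c6.png",np.hstack([a[60:,:400],cv2.resize(b[150:260,170:280],(360,360),interpolation=2)]))
for t in ("w6","s6"):
    p,W=cloud(t); x,y,z=np.moveaxis(W,-1,0); hsv=cv2.cvtColor(p,cv2.COLOR_BGR2HSV)
    m=((hsv[...,0]<8)|(hsv[...,0]>172))&(hsv[...,1]>120)&(hsv[...,2]>60)&(abs(x-.49)<.08)&(abs(y+.075)<.08)&(z>.12)&(z<.25)
    X=W[m]
    if len(X)>10:
        c=X.mean(0); v=np.linalg.svd(X-c)[2][0]; pr=(X-c)@v; c=c+v*(pr.max()+pr.min())/2; print(t,len(X),c,np.ptp(pr),v)
E
```

```text
time_s: 11.38
position: [0.4903, -0.0752, 0.2428]
orientation: [[-0.09, 0.996, 0.005], [0.996, 0.09, -0.001], [-0.002, 0.005, -1.0]]
wrist_force: [0.3, -0.1, 0.7]
gripper_width: 0.501
finger_force: 0.0
[ 0.4903 -0.0752  0.2428] [[-0.0897  0.996   0.0054]
 [ 0.996   0.0897 -0.0013]
 [-0.0018  0.0052 -1.    ]]
w6 1669 [ 0.4888 -0.0746  0.1691] 0.10777017192350555 [ 0.0921 -0.9958  0.0002]
s6 173 [ 0.4904 -0.0734  0.1692] 0.10607424502237132 [-0.0881  0.9961  0.0025]
```

View pics/c6.png

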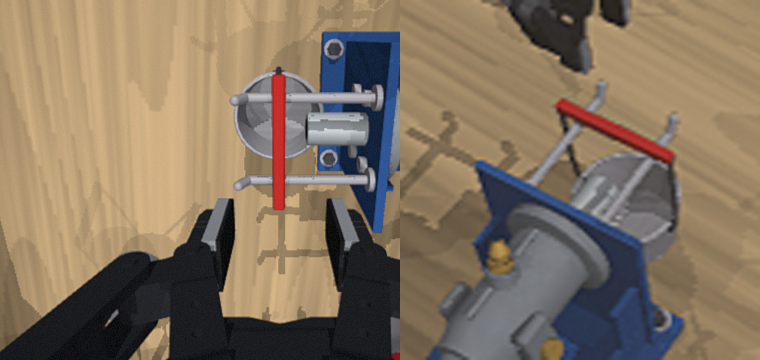

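Tin hangs on both prongs; the bar centre is at z 0.165 at hook_rest. Next, look at the nipple from the front side.

```bash
python3 -m pendant '[{"fingers":0,"x":-1,"y":15,"z":0,"roll":-6},{"fingers":0,"x":-2,"y":35,"z":0,"roll":-13},{"fingers":0,"x":-3,"y":55,"z":0,"roll":-20},{"fingers":0,"x":-4,"y":75,"z":0,"roll":-27},{"fingers":0,"x":-5,"y":95,"z":0,"roll":-34},{"fingers":0,"x":-6,"y":115,"z":0,"roll":-41},{"fingers":0,"x":-7,"y":135,"z":0,"roll":-48},{"fingers":0,"x":-8,"y":150,"z":0,"roll":-55},{"fingers":0,"x":-9,"y":160,"z":0,"roll":-62},{"fingers":0,"x":-10,"y":165,"z":0,"roll":-69}]' 60
python3 -m pendant '[{"fingers":0,"x":0,"y":0,"z":0,"roll":-7},{"fingers":0,"x":0,"y":0,"z":0,"roll":-14},{"fingers":0,"x":0,"y":0,"z":0,"roll":-21},{"fingers":0,"x":0,"y":0,"z":0,"roll":-21},{"fingers":0,"x":0,"y":0,"z":0,"roll":-21},{"fingers":0,"x":0,"y":0,"z":0,"roll":-21},{"fingers":0,"x":0,"y":0,"z":0,"roll":-21},{"fingers":0,"x":0,"y":0,"z":0,"roll":-21},{"fingers":0,"x":0,"y":0,"z":0,"roll":-21},{"fingers":0,"x":0,"y":0,"z":0,"roll":-21}]' 60
python3 - <<'E'
from h import *
np.set_printoptions(suppress=True,precision=4)
s=state(); P=s['position']; print(P,s['orientation'],s['qpos'])
a,_,T=grab("wrist","w7"); uv=proj([.627,-.073,.175],calibration("wrist")['mtx'],T)[0]; print(uv)
p,W=cloud("w7"); x,y,z=np.moveaxis(W,-1,0); hsv=cv2.cvtColor(p,cv2.COLOR_BGR2HSV)
m=(hsv[...,0]>10)&(hsv[...,0]<30)&(hsv[...,1]>130)&(z>.1)&(z<.2)&(abs(x-.627)<.04)&(abs(y+.073)<.04)
print(m.sum(),np.nanmedian(W[m],0),np.nanmin(W[m],0),np.nanmax(W[m],0))
u,v=uv.astype(int); u=np.clip(u,60,500);v=np.clip(v,60,360)
cv2.imwrite("pics/c7.png",np.hstack([cv2.resize(a[v-50:v+50,u-50:u+50],(600,600),interpolation=2)])); print(u,v)
E
```

```text
time_s: 12.32
position: [0.6552, -0.07, 0.2358]
orientation: [[-0.964, 0.267, -0.003], [0.267, 0.964, 0.0], [0.003, -0.0, -1.0]]
wrist_force: [-0.4, 0.8, -1.4]
gripper_width: 0.499
finger_force: 0.0
time_s: 13.15
position: [0.6546, -0.0702, 0.2383]
orientation: [[-0.996, -0.089, 0.0], [-0.089, 0.996, -0.0], [-0.0, -0.0, -1.0]]
wrist_force: [-0.4, 0.5, 0.4]
gripper_width: 0.499
finger_force: 0.0
[ 0.6546 -0.0702  0.2383] [[-0.996  -0.089   0.    ]
 [-0.089   0.996  -0.0001]
 [-0.     -0.0001 -1.    ]] [-0.1629  0.4398  0.8788 -0.0001  1.8229 -1.8228]
[279.9054 175.8122]
474 [ 0.6272 -0.0729  0.1724] [ 0.6185 -0.109   0.1051] [ 0.6641 -0.0635  0.1783]
279 175
```

View pics/c7.png

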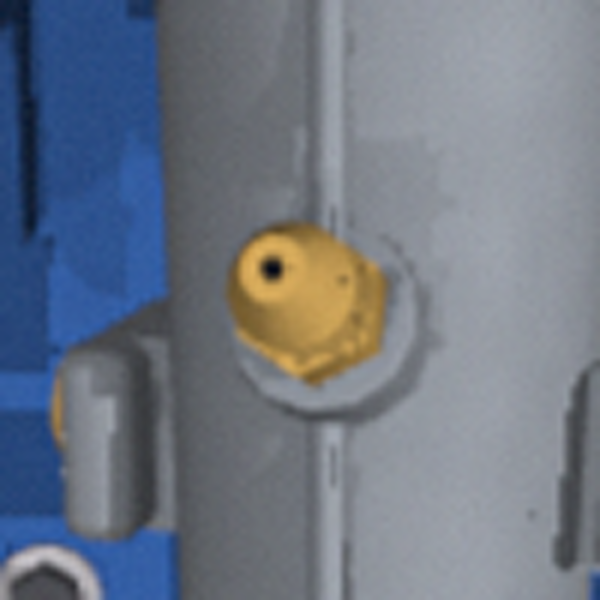

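Nipple: flat top with its bore at px (274,170), boss centre at about (283.4,179). The brass bit at lower left behind the lug is a side plug, not on top. Fitting its axis.

```bash
cat > nip.py <<'E'
from h import *
from scipy.optimize import least_squares
np.set_printoptions(suppress=True,precision=4)
p0,W=cloud("w7"); Ws=[W]
for i in range(4):
    grab("wrist","w8"); Ws.append(cloud("w8")[1])
print("noise",np.nanstd(np.array(Ws)[:,170:190,270:290,2],0).mean())
W=np.nanmedian(Ws,0); z=np.load("w7.npz"); K,T=z['K'],z['T']
ray=lambda u,v:T[:3,:3]@np.array([(u-K[0,2])/K[0,0],-(v-K[1,2])/K[1,1],-1])
hsv=cv2.cvtColor(p0,cv2.COLOR_BGR2HSV); br=(hsv[...,1]>110)&(hsv[...,0]>8)&(hsv[...,0]<32)
top=np.nanmedian(W[168:172,273:276].reshape(-1,3),0); print("top depth pt",top)
def ax(a): n=np.array([a[0],a[1],1]); return n/np.linalg.norm(n)
win=np.zeros_like(br); win[150:205,255:315]=1
X=W[win]; B=br[win]
uv_top=np.array([274.1,169.6]); uv_boss=np.array([283.4,179.1])
def res(q,ret=False):
    t=q[:3]; n=ax(q[3:]); d=X-t; h=-(d@n); r=np.linalg.norm(d+h[:,None]*n,axis=1)
    cone=B&(h<7.5)&(h>-2)&(r<10); ring=~B&(abs(h-23)<3)&(r>8)&(r<12)
    # cone: r=4+h*0.5 (normal distance), flat top h=0
    fc=np.where(r<4,-h,(r-4-.5*h*1e0*1)/1.118) if False else np.where(r<.004,-h,(r-.004-.5*h)/1.118)
    return fc,ring,cone,h,r,t,n
X=X*1.0
def f(q,masks):
    t=q[:3]; n=ax(q[3:]); d=X-t; h=-(d@n); r=np.linalg.norm(d+h[:,None]*n,axis=1)
    fc=np.where(r<.004,-h,(r-.004-.5*h)/1.118)[masks[0]]; fr=(h-.023)[masks[1]]
    pt=(proj(t,K,T)[0]-uv_top)*.0008; pb=(proj(t-.023*n,K,T)[0]-uv_boss)*.0008
    return np.r_[fc/np.sqrt(len(fc)),fr/np.sqrt(max(len(fr),1)),pt*1.5,pb]*1000
for use in("all","img","depth"):
    b=ray(*uv_boss); 
    q=np.r_[top,-.45,-.0]
    for it in range(8):
        t=q[:3]; n=ax(q[3:]); d=X-t; h=-(d@n); r=np.linalg.norm(d+h[:,None]*n,axis=1)
        w=.004 if it<3 else .002
        mk=(B&(h<.0075)&(h>-w)&(r<.0085),~B&(abs(h-.023)<w)&(r>.008)&(r<.0125))
        g=lambda q:f(q,mk) if use=="all" else (np.r_[f(q,mk)[-4:],(q[2]-top[2])*300] if use=="img" else f(q,mk)[:-4])
        q=least_squares(g,q,loss="soft_l1").x
    n=ax(q[3:]); hd=np.degrees(np.arctan2(n[1],n[0])); print(use,"top",q[:3],"axis",n,"tilt",np.degrees(np.arccos(n[2])),"hd",hd,"n",mk[0].sum(),mk[1].sum(),"px",proj(q[:3],K,T)[0],proj(q[:3]-.023*n,K,T)[0])
E
python3 nip.py
```

```text
noise 0.0005644680834640814
top depth pt [ 0.6227 -0.0775  0.1756]
all top [ 0.623  -0.0774  0.1749] axis [-0.4543 -0.3312  0.827 ] tilt 34.21324384402811 hd -143.9054423691389 n 312 245 px [274.1141 169.6112] [283.2741 178.8964]
img top [ 0.6228 -0.0775  0.1756] axis [-0.4594 -0.3354  0.8225] tilt 34.66613447043965 hd -143.8609848204658 n 293 210 px [274.1 169.6] [283.4 179.1]
depth top [ 0.6226 -0.0777  0.1753] axis [-0.3886 -0.2749  0.8795] tilt 28.421673893182557 hd -144.7220165739908 n 307 268 px [273.776  169.2046] [281.464 176.12 ]
```

Depth fit gives nipple_top (0.6227,-0.0776,0.1753), tilt 28.4°, heading -144.6°, which is inside the stated range. The gun must lie in the tool's x-z plane, so I'll grip it with tool x heading about 35.5° and lever it over in the holder bore. Moving over the holder.

```bash
python3 -m pendant '[{"fingers":0.5,"x":5,"y":10,"z":0,"roll":7},{"fingers":0.5,"x":15,"y":32,"z":0,"roll":14},{"fingers":0.5,"x":25,"y":54,"z":0,"roll":21},{"fingers":0.5,"x":35,"y":76,"z":0,"roll":28},{"fingers":0.5,"x":45,"y":98,"z":0,"roll":35},{"fingers":0.5,"x":55,"y":120,"z":0,"roll":42},{"fingers":0.5,"x":65,"y":142,"z":0,"roll":49},{"fingers":0.5,"x":75,"y":162,"z":0,"roll":56},{"fingers":0.5,"x":83,"y":178,"z":0,"roll":63},{"fingers":0.5,"x":90,"y":192,"z":0,"roll":70}]' 60
python3 -m pendant '[{"fingers":0.5,"x":22,"y":-2,"z":0,"roll":7},{"fingers":0.5,"x":46,"y":-4,"z":0,"roll":14},{"fingers":0.5,"x":70,"y":-6,"z":0,"roll":21},{"fingers":0.5,"x":94,"y":-8,"z":0,"roll":28},{"fingers":0.5,"x":118,"y":-10,"z":0,"roll":35},{"fingers":0.5,"x":142,"y":-12,"z":0,"roll":42},{"fingers":0.5,"x":164,"y":-14,"z":0,"roll":49},{"fingers":0.5,"x":184,"y":-16,"z":0,"roll":56},{"fingers":0.5,"x":200,"y":-18,"z":0,"roll":63},{"fingers":0.5,"x":210,"y":-18.5,"z":0,"roll":70}]' 60
python3 -m pendant '[{"fingers":0.5,"x":0,"y":0,"z":0,"roll":5},{"fingers":0.5,"x":0,"y":0,"z":0,"roll":9.5},{"fingers":0.5,"x":0,"y":0,"z":0,"roll":9.5},{"fingers":0.5,"x":0,"y":0,"z":0,"roll":9.5},{"fingers":0.5,"x":0,"y":0,"z":0,"roll":9.5},{"fingers":0.5,"x":0,"y":0,"z":0,"roll":9.5},{"fingers":0.5,"x":0,"y":0,"z":0,"roll":9.5},{"fingers":0.5,"x":0,"y":0,"z":0,"roll":9.5},{"fingers":0.5,"x":0,"y":0,"z":0,"roll":9.5},{"fingers":0.5,"x":0,"y":0,"z":0,"roll":9.5}]' 60
python3 - <<'E'
from h import *
np.set_printoptions(suppress=True,precision=4)
s=state(); P=s['position'];R=s['orientation']; print(P,R[:,0],s['qpos'])
grab("wrist","w9"); p,W=cloud("w9"); x,y,z=np.moveaxis(W,-1,0)
r=(abs(x-.442)<.05)&(abs(y-.295)<.05)
for a,b in((.15,.165),(.068,.084)):
    m=r&(z>a)&(z<b); (cx,cy),rr=cv2.minEnclosingCircle(W[m][:,:2].astype(np.float32)*1000); c=np.array([cx/1000,cy/1000,np.median(z[m])]); print(a,m.sum(),c,rr,"tool",(c-P)@R*1000)
E
```

```text
time_s: 14.23
position: [0.547, 0.1142, 0.2386]
orientation: [[-0.42, 0.907, 0.0], [0.907, 0.42, 0.0], [-0.0, 0.0, -1.0]]
wrist_force: [-0.1, 0.7, -0.4]
gripper_width: 0.753
finger_force: 0.0
time_s: 15.07
position: [0.4408, 0.2966, 0.2385]
orientation: [[0.709, 0.706, 0.0], [0.706, -0.709, 0.0], [0.0, -0.0, -1.0]]
wrist_force: [0.5, 0.1, 0.8]
gripper_width: 0.748
finger_force: 0.0
time_s: 15.9
position: [0.4418, 0.2952, 0.2383]
orientation: [[0.813, 0.583, 0.0], [0.583, -0.813, -0.0], [-0.0, 0.0, -1.0]]
wrist_force: [0.8, 0.4, -0.2]
gripper_width: 0.747
finger_force: 0.0
[0.4418 0.2952 0.2383] [ 0.8125  0.5829 -0.    ] [ 0.5195  0.0645  1.319  -0.0001  1.7582  1.468 ]
0.15 1442 [0.4414 0.2968 0.155 ] 17.673383712768555 tool [ 0.5555 -1.561  83.2648]
0.068 898 [0.4417 0.2971 0.0776] 26.849050521850586 tool [  1.0249  -1.6801 160.6106]
```

```bash
python3 -m pendant '[{"fingers":0.5,"x":0.7,"y":-1.6,"z":30,"roll":0},{"fingers":0.5,"x":0.7,"y":-1.6,"z":65,"roll":0},{"fingers":0.5,"x":0.7,"y":-1.6,"z":100,"roll":0},{"fingers":0.5,"x":0.7,"y":-1.6,"z":135,"roll":0},{"fingers":0.5,"x":0.7,"y":-1.6,"z":158,"roll":0},{"fingers":0.5,"x":0.7,"y":-1.6,"z":168,"roll":0},{"fingers":-1,"x":0.7,"y":-1.6,"z":168,"roll":0},{"fingers":-1,"x":0.7,"y":-1.6,"z":168,"roll":0},{"fingers":-1,"x":0.7,"y":-1.6,"z":168,"roll":0},{"fingers":-1,"x":0.7,"y":-1.6,"z":168,"roll":0}]' 60
python3 -m pendant '[{"fingers":-1,"x":0,"y":0,"z":0,"roll":0},{"fingers":-1,"x":0,"y":0,"z":0,"roll":0},{"fingers":-1,"x":0,"y":0,"z":0,"roll":0},{"fingers":-1,"x":0,"y":0,"z":-4,"roll":0},{"fingers":-1,"x":0,"y":0,"z":-10,"roll":0},{"fingers":-1,"x":0,"y":0,"z":-16,"roll":0},{"fingers":-1,"x":0,"y":0,"z":-22,"roll":0},{"fingers":-1,"x":0,"y":0,"z":-28,"roll":0},{"fingers":-1,"x":0,"y":0,"z":-32,"roll":0},{"fingers":-1,"x":0,"y":0,"z":-35,"roll":0}]' 60
python3 - <<'E'
from h import *
np.set_printoptions(suppress=True,precision=4)
s=state(); P=s['position'];R=s['orientation']
b,_,_=grab("scene","s10"); p,W=cloud("s10"); x,y,z=np.moveaxis(W,-1,0)
hsv=cv2.cvtColor(p,cv2.COLOR_BGR2HSV); m=((hsv[...,0]<8)|(hsv[...,0]>172))&(hsv[...,1]>100)&(abs(x-.44)<.05)&(abs(y-.297)<.05)&(z>.1)
print("cap",m.sum(),np.nanmedian(W[m],0) if m.any() else 0,np.nanmax(W[m],0) if m.any() else 0,P,s['wrist_force'])
E
```

```text
time_s: 16.78
position: [0.4427, 0.2975, 0.0725]
orientation: [[0.813, 0.583, 0.004], [0.583, -0.813, 0.002], [0.004, 0.001, -1.0]]
wrist_force: [1.0, -1.4, 2.6]
gripper_width: 0.383
finger_force: 60.0
time_s: 17.62
position: [0.4416, 0.297, 0.106]
orientation: [[0.813, 0.583, 0.001], [0.583, -0.813, 0.0], [0.001, 0.0, -1.0]]
wrist_force: [0.3, 0.4, -4.7]
gripper_width: 0.383
finger_force: 60.0
cap 56 [0.4497 0.3037 0.1889] [0.4563 0.313  0.1934] [0.4416 0.297  0.106 ] [ 0.2953  0.3609 -4.7368]
```

Gun is held (4.7 N) with the nose still about 33 mm inside the bore. Now lift to about 10 mm depth and lever it over along -tool x at a low grip force.

```bash
python3 -m pendant '[{"fingers":-1,"x":0,"y":0,"z":-6,"roll":0},{"fingers":-1,"x":0,"y":0,"z":-12,"roll":0},{"fingers":-1,"x":0,"y":0,"z":-18,"roll":0},{"fingers":-1,"x":-3,"y":0,"z":-23,"roll":0},{"fingers":-1,"x":-6,"y":0,"z":-23,"roll":0},{"fingers":-1,"x":-10,"y":0,"z":-23.5,"roll":0},{"fingers":-1,"x":-14,"y":0,"z":-24,"roll":0},{"fingers":-1,"x":-19,"y":0,"z":-24,"roll":0},{"fingers":-1,"x":-23,"y":0,"z":-24,"roll":0},{"fingers":-1,"x":-27,"y":0,"z":-23.5,"roll":0}]' 30
cat > gun.py <<'E'
# fit gun axis from a view: red cap + dark barrel + collar + steel coupler points near TCP
from h import *
import sys
np.set_printoptions(suppress=True,precision=4)
s=state(); P=s['position'];R=s['orientation']
print("t",s['time_s'],"P",P,"F",s['wrist_force'],"M",s['wrist_torque'],"w",s['gripper_width'],s['finger_force'])
for n in sys.argv[2:]:
    tag=sys.argv[1]+n[0]; grab(n,tag); p,W=cloud(tag); L=(W-P)@R*1000; x,y,z=np.moveaxis(L,-1,0)
    hsv=cv2.cvtColor(p,cv2.COLOR_BGR2HSV)
    cap=((hsv[...,0]<8)|(hsv[...,0]>172))&(hsv[...,1]>100)&(np.abs(x)<70)&(abs(y)<40)&(z>-110)&(z<-50)
    if cap.sum()>10: print(n,"cap",cap.sum(),"mid",np.median(L[cap],0),"min",L[cap].min(0),"max",L[cap].max(0))
    uv=proj(P,np.load(tag+".npz")['K'],np.load(tag+".npz")['T'])[0].astype(int); print(uv)
E
python3 gun.py g1 scene
```

```text
time_s: 18.5
position: [0.42, 0.2814, 0.1295]
orientation: [[0.813, 0.583, 0.003], [0.583, -0.813, 0.002], [0.003, 0.0, -1.0]]
wrist_force: [3.0, 2.3, -3.9]
gripper_width: 0.385
finger_force: 60.2
t 18.5 P [0.42   0.2814 0.1295] F [ 3.0057  2.3163 -3.9162] M [ 0.4087 -0.7738 -0.0716] w 0.3845225326940618 60.16811728477478
scene cap 23 mid [  8.9399  -0.0051 -81.6924] min [  1.4002 -11.2365 -85.1083] max [ 13.1327   7.3992 -75.6752]
[367 246]
```

```bash
python3 -m pendant '[{"fingers":-0.9,"x":-4,"y":0,"z":0.5,"roll":0},{"fingers":-0.9,"x":-8,"y":0,"z":1.5,"roll":0},{"fingers":-0.9,"x":-12,"y":0,"z":2.5,"roll":0},{"fingers":-0.9,"x":-16,"y":0,"z":3.5,"roll":0},{"fingers":-0.9,"x":-20,"y":0,"z":4.5,"roll":0},{"fingers":-0.9,"x":-24,"y":0,"z":5.5,"roll":0},{"fingers":-0.9,"x":-28,"y":0,"z":7,"roll":0},{"fingers":-0.9,"x":-30,"y":0,"z":8,"roll":0},{"fingers":-0.9,"x":-30,"y":0,"z":8,"roll":0},{"fingers":-0.9,"x":-30,"y":0,"z":8,"roll":0}]' 30
python3 gun.py g2 scene top
python3 - <<'E'
from h import *
P=state()['position'];out=[]
for t,n in(("g2s","scene"),("g2t","top")):
    z=np.load(t+".npz"); u,v=proj(P,z['K'],z['T'])[0].astype(int); u=min(max(u,45),514); out.append(cv2.resize(z['p'][v-50:v+40,u-45:u+45],(400,400),interpolation=2))
cv2.imwrite("pics/g2.png",np.hstack(out))
E
```

```text
time_s: 19.38
position: [0.395, 0.2636, 0.1209]
orientation: [[0.813, 0.583, -0.0], [0.583, -0.813, -0.0], [-0.0, 0.0, -1.0]]
wrist_force: [3.4, 1.9, 0.1]
gripper_width: 0.38
finger_force: 62.5
t 19.3833 P [0.395  0.2636 0.1209] F [3.4494 1.934  0.1424] M [ 0.4249 -0.781  -0.0041] w 0.3800351071160753 62.480188608169556
[365 237]
[212 236]
```

View pics/g2.png

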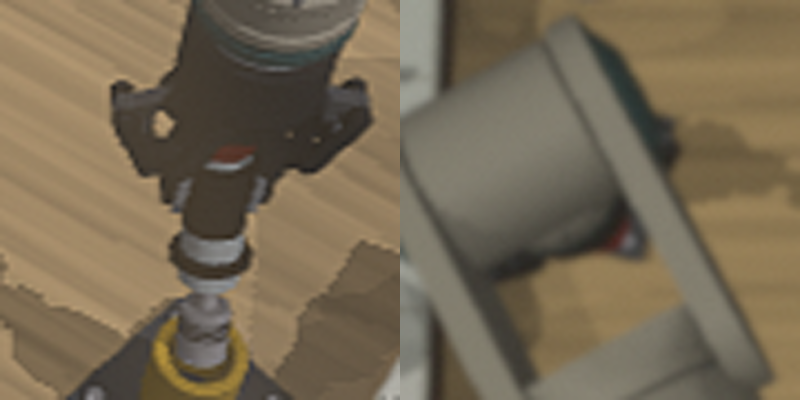

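Gun is tilted in the grip, coupler still in the bore. Grip harder, lift clear, then measure the gun's axis in the tool frame.

```bash
python3 -m pendant '[{"fingers":-1,"x":0,"y":0,"z":0,"roll":0},{"fingers":-1,"x":0,"y":0,"z":0,"roll":0},{"fingers":-1,"x":1,"y":0,"z":-8,"roll":0},{"fingers":-1,"x":2,"y":0,"z":-20,"roll":0},{"fingers":-1,"x":2,"y":0,"z":-40,"roll":0},{"fingers":-1,"x":2,"y":0,"z":-60,"roll":0},{"fingers":-1,"x":2,"y":0,"z":-80,"roll":0},{"fingers":-1,"x":2,"y":0,"z":-100,"roll":0},{"fingers":-1,"x":2,"y":0,"z":-115,"roll":0},{"fingers":-1,"x":2,"y":0,"z":-120,"roll":0}]' 115
cat > fit.py <<'E'
from h import *
import sys
from scipy.optimize import least_squares
np.set_printoptions(suppress=True,precision=3)
s=state(); P=s['position'];R=s['orientation']
print("t",s['time_s'],"P",P*1000,"F",s['wrist_force'],"w",s['gripper_width'],s['finger_force'])
A=[];tags=[]
for n in sys.argv[2:]:
    Ls=[]
    for i in range(3):
        grab(n,sys.argv[1]+n[0]); p,W=cloud(sys.argv[1]+n[0]); Ls.append((W-P)@R*1000)
    L=np.nanmedian(Ls,0); x,y,z=np.moveaxis(L,-1,0)
    m=(z>-26)&(z<75)&(abs(y)<26)&(x>-35)&(x<90); A.append(L[m]); tags.append(np.full(m.sum(),n[0])); print(n,m.sum())
X=np.vstack(A); tg=np.concatenate(tags)
# axis: point (a,b) at z=-47, direction to nose (sx,sy,1); stations along axis from that point; profile offset o
def hr(q):
    d=np.array([q[2],q[3],1]); d/=np.linalg.norm(d); c=np.array([q[0],q[1],-47]); v=X-c; h=v@d; return h,np.linalg.norm(v-h[:,None]*d,axis=1),d,c
q=np.array([0,0,.53,0.]); off=0.
for it in range(12):
    h,r,d,c=hr(q); h=h-off
    w=6 if it<4 else 3
    bar=(h<38)&(h>18)&(abs(r-17)<w); cp=(h>88)&(h<110)&(abs(r-14.5)<w)
    g=lambda q:(lambda h,r,d,c:np.r_[(r-17)[bar]/np.sqrt(bar.sum()+1),(r-14.5)[cp]/np.sqrt(cp.sum()+1)]*10)(*hr(q))
    q=least_squares(g,q,loss="soft_l1",x_scale=[1,1,.01,.01]).x
    h,r,d,c=hr(q); near=(r<27); 
    end=np.percentile(h[(r<15)&(h<140)],99); off=end-112
    if it in(0,3,11): print(q,"tilt x",np.degrees(np.arctan(q[2])),"tilt y",np.degrees(np.arctan(q[3])),"nose end h",end,bar.sum(),cp.sum(),"rms",np.std((r-17)[bar]),np.std((r-14.5)[cp]))
for a in range(15,130,4):
    k=(h>a)&(h<=a+4)&(r<30)
    if k.sum()>3: print(a,k.sum(),np.median(r[k]).round(1),end="; ")
n=-R@d; print("\nworld axis",n,"tilt",np.degrees(np.arccos(n[2])),"hd",np.degrees(np.arctan2(n[1],n[0])),"nose tool",c+d*end)
col=(r>20)&(r<25)&(h>30)&(h<60); print("collar h",np.percentile(h[col],[5,50,95]) if col.sum() else 0)
E
python3 fit.py f1 scene wrist
```

```text
time_s: 20.32
position: [0.3968, 0.2649, 0.2436]
orientation: [[0.813, 0.583, 0.002], [0.583, -0.813, 0.001], [0.002, 0.0, -1.0]]
wrist_force: [-0.5, -0.6, -4.0]
gripper_width: 0.378
finger_force: 109.9
t 20.3167 P [396.781 264.891 243.639] F [-0.477 -0.562 -3.983] w 0.377533192864084 109.9414050579071
scene 431
wrist 6082
[-0.306 -0.242  0.516  0.   ] tilt x 27.30783959248838 tilt y 0.009051590735399231 nose end h 115.94093759452257 790 1080 rms 0.41795399423764057 0.7156117027727172
[-0.142 -0.205  0.513 -0.   ] tilt x 27.172209544706465 tilt y -0.015046983964379904 nose end h 115.86999711469562 1255 980 rms 0.8004220034297721 0.7065106834784933
[-0.192 -0.209  0.513 -0.   ] tilt x 27.176746303157504 tilt y -0.01644947150670476 nose end h 115.9077828083222 1235 970 rms 0.46526242015952385 0.6257676518631299
27 61 17.0; 31 408 16.9; 35 447 16.9; 39 473 17.0; 43 1851 20.3; 47 352 22.9; 51 23 18.9; 55 92 17.1; 59 263 16.9; 63 52 16.5; 67 5 7.3; 71 11 8.0; 75 59 7.3; 79 418 10.0; 83 627 13.2; 87 275 14.6; 91 203 14.8; 95 193 14.7; 99 135 14.2; 103 183 14.3; 107 169 14.3; 111 155 14.2; 115 56 14.2; 
world axis [-0.372 -0.267  0.889] tilt 27.276638645211904 hd -144.3645770063106 nose tool [52.747 -0.239 56.112]
collar h [44.285 45.461 49.422]
```

Gun axis in the tool frame: tilt 27.2°, heading -144.4°, against the nipple's 28.4° / -144.6°, so it is nearly collinear. Nose is at tool (52.7,-0.2,56.1) mm. Carry it to above the nipple.

```bash
python3 -m pendant '[{"fingers":-1,"x":0,"y":5,"z":-15,"roll":0},{"fingers":-1,"x":-2,"y":20,"z":-35,"roll":0},{"fingers":-1,"x":-6,"y":38,"z":-50,"roll":0},{"fingers":-1,"x":-11,"y":60,"z":-56,"roll":0},{"fingers":-1,"x":-16,"y":84,"z":-56,"roll":0},{"fingers":-1,"x":-21,"y":108,"z":-56,"roll":0},{"fingers":-1,"x":-26,"y":132,"z":-56,"roll":0},{"fingers":-1,"x":-31,"y":156,"z":-56,"roll":0},{"fingers":-1,"x":-36,"y":180,"z":-56,"roll":0},{"fingers":-1,"x":-41,"y":204,"z":-56,"roll":0}]' 115
python3 -m pendant '[{"fingers":-1,"x":-5,"y":24,"z":0,"roll":0},{"fingers":-1,"x":-10,"y":48,"z":0,"roll":0},{"fingers":-1,"x":-15,"y":72,"z":0,"roll":0},{"fingers":-1,"x":-20,"y":96,"z":0,"roll":0},{"fingers":-1,"x":-25,"y":120,"z":0,"roll":0},{"fingers":-1,"x":-30,"y":144,"z":0,"roll":0},{"fingers":-1,"x":-35,"y":168,"z":0,"roll":0},{"fingers":-1,"x":-39,"y":188,"z":0,"roll":0},{"fingers":-1,"x":-42,"y":202,"z":0,"roll":0},{"fingers":-1,"x":-42,"y":206,"z":0,"roll":0}]' 115
python3 fit.py f2 wrist scene
cat > brass.py <<'E'
from h import *
import sys
np.set_printoptions(suppress=True,precision=1)
t=sys.argv[1]; z=np.load(t+".npz"); p,W=cloud(t); K,T=z['K'],z['T']
x,y,zz=np.moveaxis(W,-1,0); hsv=cv2.cvtColor(p,cv2.COLOR_BGR2HSV)
m=(hsv[...,0]>8)&(hsv[...,0]<32)&(hsv[...,1]>110)&(zz>.14)&(zz<.2)&(abs(x-.627)<.03)&(abs(y+.075)<.03)
v,u=np.where(m); print(t,"brass px",m.sum(),(u.min(),u.max(),v.min(),v.max()) if m.any() else 0,"pred top",proj([.6227,-.0776,.1753],K,T), "median",np.nanmedian(W[m],0)*1000 if m.any() else 0,np.nanmax(W[m],0)*1000 if m.any() else 0)
E
python3 brass.py f2w; python3 brass.py f2s
```

```text
time_s: 21.45
position: [0.4823, 0.074, 0.2957]
orientation: [[0.813, 0.583, -0.002], [0.583, -0.813, -0.0], [-0.002, -0.001, -1.0]]
wrist_force: [0.2, 0.5, -5.4]
gripper_width: 0.375
finger_force: 110.1
time_s: 22.28
position: [0.5683, -0.1189, 0.2947]
orientation: [[0.814, 0.581, -0.003], [0.581, -0.814, -0.0], [-0.003, -0.002, -1.0]]
wrist_force: [-0.0, 0.7, -5.3]
gripper_width: 0.372
finger_force: 110.4
t 22.2833 P [ 568.285 -118.863  294.742] F [-0.031  0.709 -5.255] w 0.37238905224134367 110.38955569267273
wrist 5564
scene 430
[ 2.855 -0.744  0.522 -0.003] tilt x 27.574412901246223 tilt y -0.17609064696813403 nose end h 111.06428436113467 615 981 rms 0.5941387698808566 0.7530292677668003
[ 2.868 -0.764  0.522 -0.003] tilt x 27.565386141133214 tilt y -0.17024587217729367 nose end h 111.06070922116821 668 994 rms 0.6262704997691515 0.7810465288991941
[ 2.833 -0.75   0.522 -0.002] tilt x 27.565690601147093 tilt y -0.13122180815235943 nose end h 111.08419513733035 661 982 rms 0.5019975627605578 0.6807406051441838
23 6 17.0; 27 76 16.8; 31 359 16.9; 35 459 17.0; 39 1889 20.8; 43 259 22.9; 47 22 18.9; 51 137 17.1; 55 265 16.9; 59 19 16.5; 63 9 8.1; 67 9 7.9; 71 48 6.2; 75 813 10.9; 79 272 14.2; 83 254 14.7; 87 207 14.8; 91 191 14.8; 95 164 14.2; 99 176 14.3; 103 171 14.3; 107 163 14.3; 111 26 14.1; 
world axis [-0.373 -0.27   0.888] tilt 27.413108108805368 hd -144.04166447165028 nose tool [54.239 -0.975 51.474]
collar h [39.608 40.621 44.712]
f2w brass px 441 (np.int64(269), np.int64(290), np.int64(90), np.int64(116)) pred top [[279.6 112.5]] median [629.4 -72.9 171. ] [639.9 -63.2 178.3]
f2s brass px 57 (np.int64(197), np.int64(203), np.int64(223), np.int64(233)) pred top [[199.7 223.6]] median [630.4 -70.7 167.1] [639.7 -63.1 180.4]
```

The arm was still settling in that fit, so I'll repeat it now that it is still.

```bash
python3 fit.py f3 wrist | grep -v "^\[" ; python3 fit.py f4 scene wrist|grep -E "world|^t|\["; python3 brass.py f4w; python3 brass.py f4s
python3 - <<'E'
from h import *
for i in range(5): camera("top"); s=state(); print((s['position']*1000).round(1),s['orientation'][2].round(4))
E
```

```text
t 22.5833 P [ 568.025 -115.747  296.877] F [ 0.365 -0.454 -5.783] w 0.3751042781189008 110.39267063140869
wrist 5586
23 4 16.9; 27 76 16.8; 31 350 17.0; 35 388 17.0; 39 1846 20.7; 43 274 22.9; 51 104 17.0; 55 250 16.9; 59 25 16.6; 71 37 6.2; 75 747 10.8; 79 260 14.3; 83 238 14.8; 87 187 14.9; 91 176 14.8; 95 142 14.2; 99 148 14.3; 103 153 14.3; 107 150 14.4; 111 31 14.3; 
world axis [-0.375 -0.269  0.887] tilt 27.48474536199992 hd -144.30457202087604 nose tool [53.608 -0.084 51.636]
collar h [39.92  40.788 44.813]
t 22.7333 P [ 568.111 -116.037  297.067] F [ 0.101  0.527 -5.468] w 0.3737472890572572 110.3924810886383
[2.02  0.192 0.52  0.   ] tilt x 27.47737281642397 tilt y 0.009357504045219522 nose end h 111.4468773007612 665 982 rms 0.3570803093381388 0.493953402977964
[2.04  0.186 0.52  0.   ] tilt x 27.459995298959257 tilt y 0.01755673858956134 nose end h 111.434478590714 721 1000 rms 0.36864412795167817 0.48922601635703383
[2.04  0.186 0.52  0.   ] tilt x 27.459995298959257 tilt y 0.01755673858956134 nose end h 111.434478590714 721 1000 rms 0.36864412795167817 0.48922601635703383
world axis [-0.375 -0.269  0.887] tilt 27.471689116965788 hd -144.3737249841376 nose tool [53.426  0.216 51.879]
collar h [40.151 41.1   45.098]
f4w brass px 431 (np.int64(269), np.int64(290), np.int64(90), np.int64(116)) pred top [[279.8 113.1]] median [629.3 -72.8 171.1] [640.2 -63.1 178.1]
f4s brass px 56 (np.int64(197), np.int64(203), np.int64(223), np.int64(233)) pred top [[199.7 223.6]] median [630.1 -71.  168.1] [639.4 -63.6 179.9]
[ 568.2 -116.7  296.8] [-0.e+00  1.e-04 -1.e+00]
[ 568.2 -116.7  296.8] [-1.e-04  0.e+00 -1.e+00]
[ 568.2 -116.7  296.8] [-0.e+00  1.e-04 -1.e+00]
[ 568.2 -116.7  296.8] [-1.e-04  1.e-04 -1.e+00]
[ 568.2 -116.7  296.8] [-1.e-04  1.e-04 -1.e+00]
```

Settled: nose at tool (53.5,0,52), collar 40–45 mm below the grip as specified. Now go straight down to 30 mm above the nipple on its axis, and check from there.

```bash
python3 -m pendant '[{"fingers":-1,"x":-0.5,"y":0,"z":8,"roll":0},{"fingers":-1,"x":-0.5,"y":0,"z":18,"roll":0},{"fingers":-1,"x":-0.5,"y":0,"z":28,"roll":0},{"fingers":-1,"x":-0.5,"y":0,"z":36,"roll":0},{"fingers":-1,"x":-0.5,"y":0,"z":41,"roll":0},{"fingers":-1,"x":-0.5,"y":0,"z":43,"roll":0},{"fingers":-1,"x":-0.5,"y":0,"z":43,"roll":0},{"fingers":-1,"x":-0.5,"y":0,"z":43,"roll":0},{"fingers":-1,"x":-0.5,"y":0,"z":43,"roll":0},{"fingers":-1,"x":-0.5,"y":0,"z":43,"roll":0}]' 115
cat > cone.py <<'E'
# nipple position from current wrist/scene views, axis direction fixed; fits brass points (head cone r=4+.5h to 8mm, then cyl r 8 to 12.5)
from h import *
import sys
from scipy.optimize import least_squares
np.set_printoptions(suppress=True,precision=4)
t=np.radians(28.4); a=np.radians(-144.6); n=np.array([np.sin(t)*np.cos(a),np.sin(t)*np.sin(a),np.cos(t)])
for tag in sys.argv[1:]:
    p,W=cloud(tag); x,y,z=np.moveaxis(W,-1,0); hsv=cv2.cvtColor(p,cv2.COLOR_BGR2HSV)
    m=(hsv[...,0]>8)&(hsv[...,0]<32)&(hsv[...,1]>110)&(z>.15)&(z<.2)&(abs(x-.627)<.03)&(abs(y+.075)<.03); X=W[m]
    q=np.array([.6227,-.0776,.1753])
    for it in range(6):
        def hr(q): d=X-q; h=-(d@n); return h,np.linalg.norm(d+h[:,None]*n,axis=1)
        h,r=hr(q); k=(h<.0115)&(h>-.003)
        def f(q):
            h,r=hr(q); h,r=h[k],r[k]; return 1000*np.where(r<.004,-h,np.where(h<.008,(r-.004-.5*h)/1.118,r-.008))
        q=least_squares(f,q,loss="soft_l1").x
    print(tag,k.sum(),"top",q,"rms",np.sqrt(np.mean(f(q)**2)))
E
python3 cone.py w7 f4w f4s
python3 fit.py f5 wrist scene | grep -E "world|^t|\["; python3 cone.py f5w f5s
```

```text
time_s: 24.12
position: [0.568, -0.117, 0.2545]
orientation: [[0.813, 0.583, 0.001], [0.583, -0.813, -0.0], [0.001, 0.001, -1.0]]
wrist_force: [0.4, 0.6, -5.6]
gripper_width: 0.377
finger_force: 110.4
w7 329 top [ 0.6226 -0.0777  0.1753] rms 0.48687099606717954
f4w 257 top [ 0.6229 -0.0771  0.1753] rms 0.507605666046903
f4s 26 top [ 0.6239 -0.0768  0.1756] rms 2.057046995878812
t 24.1167 P [ 568.015 -117.041  254.464] F [ 0.418  0.614 -5.561] w 0.3765634745740373 110.39268493652344
[ 2.2   -0.214  0.52   0.   ] tilt x 27.479335490496435 tilt y 0.00451254486291458 nose end h 111.4898117105039 645 969 rms 0.33435144119007437 0.4720170471654456
[ 2.215 -0.217  0.52   0.   ] tilt x 27.46384941510608 tilt y 0.014009053912940368 nose end h 111.48167005777697 702 989 rms 0.33408225868722424 0.46631249815433684
[ 2.215 -0.217  0.52   0.   ] tilt x 27.46384941510608 tilt y 0.014009053912940368 nose end h 111.48167005777697 702 989 rms 0.33408225868722424 0.46631249815433684
world axis [-0.376 -0.268  0.887] tilt 27.50188400392825 hd -144.49432367595148 nose tool [53.629 -0.193 51.918]
collar h [40.126 41.058 45.018]
f5w 348 top [ 0.6229 -0.0772  0.1753] rms 0.44695919367938075
f5s 25 top [ 0.6216 -0.0766  0.1764] rms 1.5715283817598222
```

All estimates agree within 0.5 mm: nose 30.6 mm above nipple_top on the axis, no lateral error. Push along the gun axis, tool (0.461,0,0.887).

```bash
python3 -m pendant '[{"fingers":-1,"x":4.6,"y":0,"z":8.9,"roll":0},{"fingers":-1,"x":9.2,"y":0,"z":17.7,"roll":0},{"fingers":-1,"x":12,"y":0,"z":23.1,"roll":0},{"fingers":-1,"x":13.8,"y":0,"z":26.6,"roll":0},{"fingers":-1,"x":15.7,"y":0,"z":30.2,"roll":0},{"fingers":-1,"x":16.6,"y":0,"z":32,"roll":0},{"fingers":-1,"x":17.5,"y":0,"z":33.7,"roll":0},{"fingers":-1,"x":18.4,"y":0,"z":35.5,"roll":0},{"fingers":-1,"x":18.4,"y":0,"z":35.5,"roll":0},{"fingers":-1,"x":18.4,"y":0,"z":35.5,"roll":0}]' 115
python3 fit.py f6 wrist scene | grep -E "world|^t|\["
```

```text
time_s: 25.25
position: [0.5828, -0.106, 0.2178]
orientation: [[0.813, 0.583, -0.0], [0.583, -0.813, 0.0], [0.0, -0.001, -1.0]]
wrist_force: [1.8, 1.3, -6.5]
gripper_width: 0.373
finger_force: 110.4
t 25.25 P [ 582.789 -106.03   217.843] F [ 1.805  1.271 -6.489] w 0.37289422142352735 110.41042685508728
[ 2.235 -0.16   0.521 -0.   ] tilt x 27.522062998082276 tilt y -0.01755939982392906 nose end h 136.2071073790196 646 967 rms 0.30126078281843693 0.45524372167976623
[ 9.724  1.028  0.427 -0.031] tilt x 23.122121911613494 tilt y -1.7792779131198895 nose end h 127.46952559535015 2646 980 rms 2.6164515644470745 2.295708059003033
[12.868  0.718  0.4   -0.013] tilt x 21.817778216445664 tilt y -0.7549522305819251 nose end h 123.83041507075113 1576 733 rms 1.5363527254104243 1.3729275837765194
world axis [-0.295 -0.227  0.928] tilt 21.83055762950514 hd -142.3829583242217 nose tool [58.887 -0.797 67.952]
collar h [35.354 36.418 38.702]
```

```bash
python3 -m pendant '[{"fingers":-1,"x":0.5,"y":0,"z":0.9,"roll":0},{"fingers":-1,"x":0.9,"y":0,"z":1.8,"roll":0},{"fingers":-1,"x":1.4,"y":0,"z":2.7,"roll":0},{"fingers":-1,"x":1.8,"y":0,"z":3.5,"roll":0},{"fingers":-1,"x":2.3,"y":0,"z":4.4,"roll":0},{"fingers":-1,"x":2.8,"y":0,"z":5.3,"roll":0},{"fingers":-1,"x":3.2,"y":0,"z":6.2,"roll":0},{"fingers":-1,"x":3.2,"y":0,"z":6.2,"roll":0},{"fingers":-1,"x":3.2,"y":0,"z":6.2,"roll":0},{"fingers":-1,"x":3.2,"y":0,"z":6.2,"roll":0}]' 115
python3 -m pendant '[{"fingers":-1,"x":0.9,"y":0,"z":1.8,"roll":0},{"fingers":-1,"x":1.8,"y":0,"z":3.5,"roll":0},{"fingers":-1,"x":2.8,"y":0,"z":5.3,"roll":0},{"fingers":-1,"x":3.2,"y":0,"z":6.2,"roll":0},{"fingers":-1,"x":3.2,"y":0,"z":6.2,"roll":0},{"fingers":-1,"x":3.2,"y":0,"z":6.2,"roll":0},{"fingers":-1,"x":3.2,"y":0,"z":6.2,"roll":0},{"fingers":-1,"x":3.2,"y":0,"z":6.2,"roll":0},{"fingers":-1,"x":3.2,"y":0,"z":6.2,"roll":0},{"fingers":-1,"x":3.2,"y":0,"z":6.2,"roll":0}]' 115
python3 fit.py f7 wrist scene | grep -E "world|^t|;"
```

```text
time_s: 26.38
position: [0.585, -0.1048, 0.2137]
orientation: [[0.813, 0.582, 0.0], [0.582, -0.813, -0.001], [-0.0, 0.001, -1.0]]
wrist_force: [-6.8, -1.5, 2.6]
gripper_width: 0.374
finger_force: 110.7
time_s: 27.22
position: [0.5874, -0.1031, 0.208]
orientation: [[0.813, 0.582, 0.0], [0.582, -0.813, -0.001], [-0.001, 0.001, -1.0]]
wrist_force: [-6.9, -1.1, 4.9]
gripper_width: 0.373
finger_force: 111.0
t 27.2167 P [ 587.384 -103.115  208.012] F [-6.934 -1.148  4.94 ] w 0.3725758101422078 110.95071315765381
23 9 16.6; 27 143 16.4; 31 417 16.4; 35 705 16.7; 39 1671 21.1; 43 129 22.4; 47 18 16.9; 51 200 16.8; 55 210 16.7; 63 5 7.0; 67 490 12.1; 71 286 14.5; 75 267 15.0; 79 215 15.1; 83 207 15.2; 87 172 14.7; 91 186 15.0; 95 185 15.1; 99 181 15.2; 103 130 26.9; 107 215 23.2; 111 543 14.7; 115 370 15.5; 119 477 17.1; 123 1010 19.9; 127 989 24.9; 
world axis [-0.348 -0.267  0.899] tilt 26.01421089597065 hd -142.53483118051616 nose tool [57.67  -1.495 62.873]
```

Axial force is about 12 N and the coupler has gone 8 mm in, which matches the spring. Nose travel is about 44–45 mm, so it is seated. Push to the stop.

```bash
python3 -m pendant '[{"fingers":-1,"x":0.9,"y":0,"z":1.8,"roll":0},{"fingers":-1,"x":1.8,"y":0,"z":3.5,"roll":0},{"fingers":-1,"x":2.3,"y":0,"z":4.4,"roll":0},{"fingers":-1,"x":2.8,"y":0,"z":5.3,"roll":0},{"fingers":-1,"x":3.2,"y":0,"z":6.2,"roll":0},{"fingers":-1,"x":3.2,"y":0,"z":6.2,"roll":0},{"fingers":-1,"x":3.2,"y":0,"z":6.2,"roll":0},{"fingers":-1,"x":3.2,"y":0,"z":6.2,"roll":0},{"fingers":-1,"x":3.2,"y":0,"z":6.2,"roll":0},{"fingers":-1,"x":3.2,"y":0,"z":6.2,"roll":0}]' 115
python3 fit.py f8 wrist scene | grep -E "world|^t|;|\["
```

```text
time_s: 28.35
position: [0.5898, -0.1014, 0.2024]
orientation: [[0.813, 0.582, 0.0], [0.582, -0.813, -0.002], [-0.001, 0.002, -1.0]]
wrist_force: [-11.1, -2.1, 8.6]
gripper_width: 0.376
finger_force: 111.2
t 28.35 P [ 589.826 -101.427  202.385] F [-11.089  -2.132   8.631] w 0.37644923545869324 111.1679470539093
[ 3.117  0.362  0.492 -0.019] tilt x 26.220138505543495 tilt y -1.0722534795269059 nose end h 116.77031466340294 647 996 rms 0.33908898281782573 1.5452125660663523
[ 7.115  1.848  0.448 -0.049] tilt x 24.14934195336304 tilt y -2.8241266006958208 nose end h 113.4073584490344 2603 1200 rms 2.4853822172395716 2.170335335221856
[ 4.032  0.348  0.486 -0.017] tilt x 25.933504007537188 tilt y -0.9918020583141678 nose end h 116.22120741545001 1725 1008 rms 1.2034051301612168 1.2347821488255826
23 14 16.7; 27 129 16.4; 31 437 16.4; 35 759 16.9; 39 1599 21.2; 43 129 22.4; 47 14 17.3; 51 197 16.8; 55 214 16.7; 59 11 13.6; 63 314 14.1; 67 314 14.7; 71 240 15.1; 75 225 15.1; 79 126 14.8; 83 218 14.8; 87 204 15.0; 91 180 15.1; 95 145 15.3; 99 183 25.8; 103 526 14.7; 107 375 15.4; 111 429 16.0; 115 833 18.4; 119 1117 23.1; 123 668 26.8; 127 195 28.5; 
world axis [-0.347 -0.266  0.9  ] tilt 25.901716749912076 hd -142.5410751141911 nose tool [54.852 -1.461 57.505]
collar h [38.741 39.899 43.622]
```

```bash
sed -e 's/(h>88)&(h<110)/(h>66)\&(h<88)/' -e 's/off=end-112/off=0/' -e 's/bar=(h<38)/bar=(h<35)/' fit.py > fit2.py; python3 fit2.py f9 wrist scene | grep -E "world|^t|;|\["; sed 's/28.4/28.4/' nip.py >/dev/null
```

```text
t 28.65 P [ 589.819 -101.404  202.392] F [-10.542  -2.014   7.532] w 0.37601012235252984 111.16769313812256
[ 2.181 -0.227  0.519 -0.001] tilt x 27.413185791021565 tilt y -0.04523758580651934 nose end h 118.99799425503424 333 1357 rms 0.2904028960650546 0.5854284015116944
[ 2.187 -0.222  0.52  -0.001] tilt x 27.464462493464858 tilt y -0.04501483518725084 nose end h 119.01941051250414 443 1271 rms 0.3184115095030508 0.4725946669930822
[ 2.187 -0.222  0.52  -0.001] tilt x 27.464462475768745 tilt y -0.04501479570983722 nose end h 119.01941050098107 443 1271 rms 0.31841150907443055 0.4725946668094811
23 6 17.0; 27 80 16.9; 31 357 17.0; 35 438 17.0; 39 1890 20.6; 43 298 22.9; 47 11 17.6; 51 120 17.0; 55 266 16.9; 59 33 16.5; 63 244 13.9; 67 288 14.4; 71 251 14.8; 75 228 14.8; 79 160 14.7; 83 220 14.2; 87 202 14.3; 91 181 14.2; 95 183 14.2; 99 151 27.0; 103 426 13.7; 107 408 14.4; 111 379 15.4; 115 631 16.5; 119 1089 20.2; 123 1034 25.1; 127 411 27.7; 
world axis [-0.375 -0.268  0.888] tilt 27.422483859482067 hd -144.4811514749948 nose tool [57.078 -0.305 58.606]
collar h [39.932 40.917 44.925]
```

Gun axis is still aligned (27.4°, -144.5°) and the coupler is about 14 mm in. Press a little more to be sure of the snap and the stop, easing the side load.

```bash
python3 -m pendant '[{"fingers":-1,"x":0.2,"y":-0.3,"z":0.4,"roll":0},{"fingers":-1,"x":0.5,"y":-0.6,"z":0.9,"roll":0},{"fingers":-1,"x":0.7,"y":-0.6,"z":1.3,"roll":0},{"fingers":-1,"x":0.9,"y":-0.6,"z":1.8,"roll":0},{"fingers":-1,"x":0.9,"y":-0.6,"z":1.8,"roll":0},{"fingers":-1,"x":0.9,"y":-0.6,"z":1.8,"roll":0},{"fingers":-1,"x":0.9,"y":-0.6,"z":1.8,"roll":0},{"fingers":-1,"x":0.9,"y":-0.6,"z":1.8,"roll":0},{"fingers":-1,"x":0.9,"y":-0.6,"z":1.8,"roll":0},{"fingers":-1,"x":0.9,"y":-0.6,"z":1.8,"roll":0}]' 115
python3 fit2.py f10 wrist scene | grep -E "world|^t|;|\["
```

```text
time_s: 29.78
position: [0.5901, -0.1011, 0.2019]
orientation: [[0.813, 0.582, 0.001], [0.582, -0.813, -0.003], [-0.001, 0.003, -1.0]]
wrist_force: [-12.7, -4.3, 12.2]
gripper_width: 0.376
finger_force: 111.7
t 29.7833 P [ 590.141 -101.093  201.878] F [-12.722  -4.266  12.226] w 0.37600020896484404 111.69892072677612
[ 2.015 -0.199  0.52  -0.001] tilt x 27.46028958163259 tilt y -0.07078805307693777 nose end h 118.4782895359052 329 1312 rms 0.28681786413804783 0.47556421315883823
[ 2.035 -0.183  0.52  -0.002] tilt x 27.46599280444811 tilt y -0.09035415232859914 nose end h 118.50220033210292 439 1259 rms 0.3040627506195785 0.4499622438381051
[ 2.035 -0.183  0.52  -0.002] tilt x 27.4659928012027 tilt y -0.09035416259109559 nose end h 118.50220032988972 439 1259 rms 0.3040627505524268 0.44996224378896305
23 5 17.1; 27 73 16.9; 31 361 17.0; 35 437 17.0; 39 1896 20.6; 43 302 22.9; 47 12 17.7; 51 114 17.0; 55 265 16.8; 59 36 16.5; 63 248 14.0; 67 310 14.4; 71 238 14.8; 75 229 14.7; 79 130 14.8; 83 237 14.2; 87 195 14.2; 91 188 14.2; 95 165 14.3; 99 177 26.5; 103 471 13.3; 107 391 15.0; 111 398 15.6; 115 710 16.7; 119 1090 20.9; 123 985 25.7; 127 350 28.1; 
world axis [-0.375 -0.267  0.888] tilt 27.421473279152174 hd -144.6225342326731 nose tool [56.691 -0.349 58.145]
collar h [40.072 40.99  44.939]
```

```bash
python3 -m pendant '[{"fingers":-1,"x":0.4,"y":0,"z":0.7,"roll":0},{"fingers":-1,"x":0.8,"y":-0.3,"z":1.4,"roll":0},{"fingers":-1,"x":1.2,"y":-0.5,"z":2.2,"roll":0},{"fingers":-1,"x":1.4,"y":-0.5,"z":2.7,"roll":0},{"fingers":-1,"x":1.4,"y":-0.5,"z":2.7,"roll":0},{"fingers":-1,"x":1.4,"y":-0.5,"z":2.7,"roll":0},{"fingers":-1,"x":1.4,"y":-0.5,"z":2.7,"roll":0},{"fingers":-1,"x":1.4,"y":-0.5,"z":2.7,"roll":0},{"fingers":-1,"x":1.4,"y":-0.5,"z":2.7,"roll":0},{"fingers":-1,"x":1.4,"y":-0.5,"z":2.7,"roll":0}]' 115
python3 fit2.py f11 wrist scene | grep -E "world|^t|\["
python3 - <<'E'
from h import *
grab("scene","s11")
p,W=cloud("s11"); x,y,z=np.moveaxis(W,-1,0); hsv=cv2.cvtColor(p,cv2.COLOR_BGR2HSV)
m=((hsv[...,0]<8)|(hsv[...,0]>172))&(hsv[...,1]>120)&(hsv[...,2]>60)&(abs(x-.49)<.08)&(abs(y+.075)<.08)&(z>.12)&(z<.2)
print("tin bar",m.sum(),np.nanmean(W[m],0))
E
```

```text
time_s: 30.92
position: [0.5905, -0.1009, 0.2019]
orientation: [[0.814, 0.581, 0.002], [0.581, -0.814, -0.005], [-0.001, 0.006, -1.0]]
wrist_force: [-20.5, -6.3, 23.4]
gripper_width: 0.374
finger_force: 112.8
t 30.9167 P [ 590.536 -100.865  201.851] F [-20.473  -6.288  23.427] w 0.3739307044559157 112.83461809158325
[ 2.005 -0.204  0.515 -0.003] tilt x 27.230332368063642 tilt y -0.14527992531163456 nose end h 118.19002668716423 341 1299 rms 0.2951605288325286 0.491479274853312
[ 2.086 -0.202  0.514 -0.003] tilt x 27.194354252535454 tilt y -0.1461866436581954 nose end h 118.15105065956537 469 1263 rms 0.29948792802342916 0.4605999283864238
[ 2.088 -0.202  0.514 -0.003] tilt x 27.191004978511607 tilt y -0.1463891811134709 nose end h 118.14993486789457 469 1262 rms 0.2995021741186699 0.4526441536291265
world axis [-0.373 -0.263  0.89 ] tilt 27.12980503094799 hd -144.82480163386478 nose tool [56.078 -0.471 58.093]
collar h [39.922 40.88  44.949]
tin bar 171 [ 0.49033755 -0.07382946  0.16913555]
```

Axial push is about 35 N with no further travel: seated and bottomed, aligned within about 1.3°, and the tin still hangs. Handing in.

```bash
python3 -c "
from plant import *
print(finish_job())"
```

```text
the job is handed in; nothing more can be done
None
```

The job is handed in at about 31 s of the 64 s limit: the drip tin hangs released on both prongs under the tube mouth. The grease gun's coupler is on the nipple, within about 1.3° of its axis, with the barrel at its stop and held there at about 35 N. The snap itself is inferred from force and travel rather than from a pull-back test, and no verdict came back.

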